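Slide the microscope-slide carrier home under the sprung clip of its nest

ROBOT

A 7-joint arm with a two-finger parallel gripper is mounted at the origin on the work surface. World frame = base frame: x ahead of the robot, y to its left, z up, the work surface at z = 0. Lengths are in m, angles in rad, forces in N, time in s.
With the tool pointing down it reaches from about 0.4 to 0.85 m from the base axis. Payload 4.5 kg.
Tool frame: the origin (TCP) lies on the centre line of the jaws, within the pads' length; the fingertips stand 25 mm ahead of it and the grasp point (between the pads) lies 6 mm ahead of it; z points along the fingers, y is the direction in which the jaws open and shut (so a half turn about z gives the same grasp; the last joint's range is limited). The gripper opens to 88 mm and grips with 3 to 60 N. Pads are 18 mm wide; open, the fingers measure 123 mm over their backs; the gripper's body (75 mm by 187 mm) begins 45 mm behind the grasp point.
Start: joints at [0.034, 0.689, -0.195, 1.565, 0.157, 0.902, -0.215], TCP at [0.625, 0, 0.23] pointing down, gripper open.
Joint ranges: [-3.01, 3.01], [-0.46, 2.08], [-1.47, 1.51], [0.13, 2.56], [-1, 4.14], [0.04, 2.09], [-2.66, 2.66]. Speed limits (rad/s): [2.57, 2.57, 3.14, 3.14, 3.14, 3.14, 3.14].

INTERFACE

Orientations are given as a unit quaternion [x, y, z, w].
In Python, from plant import r, eyes gives the robot as it stands.
- The arm moves only by the tool servo_tool, never from a script. Its argument "deltas" is a list of rows, each an object of numbers: "dx", "dy", "dz": the shift along the tool's x, y, z in units of 60 mm (1.0 is 60 mm); "ax", "ay", "az": the turn, a rotation vector about the tool's x, y, z in units of 6 degrees (1.0 is 6 degrees); "hand": the finger opening in mm, from 0 to 88.1. A call has 1 to 10 rows; each row is the pose to reach, as a shift and turn from the pose commanded when the call began, along the tool's axes at that moment; what a row does not reach only later rows make up. A row lasts 1/8 s, in which the tool goes at most 62.5 mm and 10.7 degrees, less where a joint would pass 70% of its speed; a pose out of reach is approached as far as the arm can. A call with a gripper value outside its range is refused whole. The fingers move at their own pace and stop on an object; "newtons" is the grip in N (left out, the last holds). Time passes only in rows, so rows that repeat a pose let the fingers close. It gives the time, the measured TCP pose, the force and the opening at its end, in the units of the state.
- r.get_state(): the state, without advancing time (a new reading comes with each control period).
- eyes.snapshot(name): name is "scene" or "side" or "wrist"; returns (picture, depth): 400x640x3 uint8, red, green, blue; 400x640 float32, m along the optical axis (not along the pixel's ray), 0 where there is no reading.
- eyes.camera_model(name): a dict with "fx", "fy", "cx", "cy" (pixels), "pose" (4x4, takes a point from camera to world coordinates). Camera axes: x right, y up, looking along -z (the intrinsics and any distortion apply to the point x, -y, -z); pixel columns grow to the right and rows downward; lengths in m; the calibration is good to about 2 mm. A picture is of the moment at which its call begins: read the wrist's pose just before it. camera_model takes no time and is no camera call; for the wrist camera it gives the pose at the moment of the call.
- r.finish_job(): hands the job in, once; it reports no verdict.
The state is a dict: "clock": time; "q": joint angles; "qd": joint speeds; "joint_torque": joint torques, N m; "tool_pos": TCP position; "eef_rot": TCP orientation; "contact_force": force on the tool from outside, world axes, zero at the start; "moment": the same for the moment, N m; "opening": opening from 0.0 (shut) to 1.0 (fully open).
Only numpy, scipy, OpenCV 4.12 (cv2) and the standard library are available. Lean on these libraries where they do the work, as an engineer would, in place of code of your own. Each camera call takes 0.05 s, during which the arm holds its last target.

TASK

A jar stands in front of the mouth of the slide-carrier nest: first stand it upright, fully on the cork coaster, and let go. Then, keeping the flat slide carrier on the bench, slide it into the nest so that its own edge lifts the sprung clip, all the way until it is flush against the end stop with the clip pressing on top of it. Do not touch the clip with the robot, and leave the tip box, the tube rack and the bottle where they are.

Things in the scene. Friction and masses are not known exactly. Their poses are not given: they have to be found in the camera images.
- nest: Fixed aluminium nest on the bench. Origin on the bench, mid-width on the end stop's face; x axis = the way a carrier goes in (mouth to stop). No floor plate: it slides on the bench. Side rails 12 mm high, 104 mm apart, from the stop back to x = -75 mm; then wings flare to 140 mm apart at x = -105 mm (150 mm outside). Stop 11 mm high; two clip lugs 24 mm high at x = 6 to 22 mm.
- clip: Sprung steel clip, 56 mm wide, mid-nest. Origin on its hinge, 14 mm beyond the stop face, 17 mm up, axis along nest y. Reaches back over the nest: round pressing bar (8 mm) 46 mm before the stop face, then a lead-in lip rising at 22 deg towards the mouth to 18 mm up at 82 mm before the stop face. Lifts up to 0.6 rad; spring about 2.5 N at the bar at rest, 3.5 N with the carrier under it.
- clip_bar (a point): Lowest point of the clip's pressing bar: 2 mm above the bench when nothing is under it, 8 mm when the carrier is under it.
- carrier: Slide carrier: flat stiff grey plate with three glass slides in its top, 120 (x) x 100 (y) x 8 mm, about 0.16 kg, loose, flat on the bench, too wide to grip. Origin mid-underside. Its +x end (away from the slides' white label ends) goes in first and starts within 0.45 rad of the nest's x axis. Friction on the bench 0.5 to 0.7; sliding it in takes about 5 to 12 N.
- carrier_center (a point): Centre of the slide carrier, half-way up (4 mm over its underside), axes as the carrier: when home it is 60 mm before the nest's stop face, on the nest's centre line.
- jar_center (a point): Centre, half-way up, of the amber glass jar with a white cap: 44 mm diameter (cap 41 mm, from 49 mm up), 62 mm high, 0.11 kg, standing in front of the nest's mouth, loose. z axis up.
- coaster_top (a point): Middle of the top of the round cork coaster, 80 mm diameter, 3 mm thick, fixed on the bench at the side of the nest away from the robot.
- tipbox_center (a point): Centre, half-way up, of the square yellow tip box with a clear lid, 74 x 74 x 55 mm; bystander.
- tuberack_center (a point): Centre, half-way up, of the white tube rack with two rows of blue-capped tubes, 110 (x) x 50 (y) x 60 mm high; bystander.
- bottle_center (a point): Centre, half-way up, of the round clear bottle with a blue cap, 54 mm diameter, 72 mm high; bystander.
Mind the look-alikes: they are no part of the job. There is more than one size of the carrier; the one meant has the size given above.

How it is judged:
On the way, in this order (a step that is already met when the one before it is completed fails the run):
1. the jar stands upright, fully on the coaster, and is let go (horizontal distance between jar_center and coaster_top below 0.022 m and angle between jar_center's own z axis and vertical below 0.1 rad and height (world z) of jar_center between 0.03 and 0.038 m and contact force between the fingers and jar below 0.1 N), for 0.2 s.
2. the carrier's edge has lifted the clip, which rests on the carrier (contact force between carrier and clip above 0.3 N and z of clip_bar in the frame of nest above 0.006 m), for 0.1 s.
At the end, for the whole second after the job is handed in: The carrier lies flat in the nest with its front edge within 3 mm of the end stop, within 6 mm of the centre line and 0.05 rad of straight, the clip (lifted at least 4 mm) presses on it, the jar stands upright on the coaster within 22 mm of its middle (not over the rim), and both are at rest (all of step 2 and x of carrier_center in the frame of nest between -0.063 and -0.057 m and y of carrier_center in the frame of nest between -0.006 and 0.006 m and angle between the x axis of carrier_center and the x axis of nest, either way round below 0.05 rad and angle between carrier_center's own z axis and vertical below 0.05 rad and height (world z) of carrier_center below 0.008 m and horizontal distance between jar_center and coaster_top below 0.022 m and angle between jar_center's own z axis and vertical below 0.1 rad and height (world z) of jar_center between 0.03 and 0.038 m and linear speed of each of carrier, jar below 0.01 m/s); the robot touches nothing.
It fails at once if the robot touches the clip (contact force between any of the fingers, the arm and clip above 0.5 N).
It fails at once if the carrier is lifted off the bench or tipped over (height (world z) of carrier_center above 0.03 m or angle between carrier_center's own z axis and vertical above 0.35 rad).
It fails at once if the jar is knocked over (angle between jar_center's own z axis and vertical above 0.6 rad).
It fails at once if the tip box, tube rack or bottle is moved more than 20 mm or tipped (distance of any of tipbox_center, tuberack_center, bottle_center from where it was at the start of the episode above 0.02 m or angle between any of tipbox_center, tuberack_center, bottle_center's own z axis and vertical above 0.3 rad).
It also fails if it takes over 64 s, if anything falls off the work surface, if the arm or the gripper's body presses on something with over 40 N, if the wrist force passes 120 N, or if a joint passes its speed limit or range.

## Working session

There is one attempt and no reset: what is moved stays moved. The work goes in short steps, Python scripts to look and compute and a tool call to move; the robot and the scene stay as the last step left them, time stands still between calls to the robot, and variables do not carry over. Pictures are saved under pics/ and viewed, and the job is handed in when it is done.

Besides the shell and the picture viewer there is one more tool, called as a command line: name --argument value ..., lists and objects as JSON in quotes. servo_tool: Moves the arm, as the interface text tells. Its arguments: {"type":"object","properties":{"deltas":{"type":"array","items":{"type":"object","properties":{"dx":{"type":"number"},"dy":{"type":"number"},"dz":{"type":"number"},"ax":{"type":"number"},"ay":{"type":"number"},"az":{"type":"number"},"hand":{"type":"number"}}}},"newtons":{"type":"number"}},"required":["deltas"]}

```bash
ls; mkdir -p pics; cat > h.py <<'E'
import numpy as np, cv2, pickle
from plant import r, eyes
def snap(name,tag):
    cm=eyes.camera_model(name); p,d=eyes.snapshot(name)
    cv2.imwrite(f'pics/{tag}.png',cv2.cvtColor(p,cv2.COLOR_RGB2BGR))
    pickle.dump((p,d,cm),open(f'pics/{tag}.pkl','wb')); return p,d,cm
def load(tag): return pickle.load(open(f'pics/{tag}.pkl','rb'))
def ray(cm,u,v):
    D=np.array([(u-cm['cx'])/cm['fx'],-(v-cm['cy'])/cm['fy'],-1.0]); T=np.array(cm['pose'])
    return T[:3,3],T[:3,:3]@D
def atz(cm,u,v,z):
    o,d=ray(cm,u,v); return o+d*(z-o[2])/d[2]
def cloud(d,cm):
    v,u=np.mgrid[0:d.shape[0],0:d.shape[1]]
    P=np.stack([(u-cm['cx'])/cm['fx']*d,-(v-cm['cy'])/cm['fy']*d,-d],-1); T=np.array(cm['pose'])
    return P@T[:3,:3].T+T[:3,3]
def proj(cm,P):
    T=np.array(cm['pose']); c=(np.atleast_2d(P)-T[:3,3])@T[:3,:3]
    return np.stack([cm['cx']+cm['fx']*c[:,0]/-c[:,2],cm['cy']-cm['fy']*c[:,1]/-c[:,2]],-1)
def tri(a,b):
    (o1,d1),(o2,d2)=a,b
    A=np.stack([d1,-d2],1); t=np.linalg.lstsq(A,o2-o1,rcond=None)[0]
    p,q=o1+d1*t[0],o2+d2*t[1]; return (p+q)/2,np.linalg.norm(p-q)
E
python3 - <<'E'
from h import *
for n in ['scene','side','wrist']:
    p,d,cm=snap(n,n+'0'); print(n,{k:(np.round(v,3).tolist()) for k,v in cm.items()})
s=r.get_state(); print(s)
E
```

```text
pics
scene {'fx': 463.454, 'fy': 463.454, 'cx': 326.677, 'cy': 189.486, 'pose': [[-0.41, -0.759, 0.506, 1.132], [0.912, -0.343, 0.225, 0.268], [0.002, 0.554, 0.833, 0.933], [0.0, 0.0, 0.0, 1.0]]}
side {'fx': 377.751, 'fy': 377.751, 'cx': 325.636, 'cy': 196.802, 'pose': [[-0.999, -0.006, -0.033, 0.569], [-0.024, -0.521, 0.853, 0.612], [-0.022, 0.853, 0.521, 0.419], [0.0, 0.0, 0.0, 1.0]]}
wrist {'fx': 354.046, 'fy': 354.046, 'cx': 317.391, 'cy': 200.156, 'pose': [[1.0, -0.001, 0.0, 0.625], [0.001, 0.964, 0.265, 0.067], [-0.001, -0.265, 0.964, 0.383], [0.0, 0.0, 0.0, 1.0]]}
{'clock': 0.15, 'q': array([ 0.03380637,  0.68977278, -0.19450872,  1.56608167,  0.15732997,
        0.90253591, -0.21509005]), 'qd': array([-0.00010735, -0.0043656 , -0.00034378, -0.00332996, -0.00227676,
       -0.00080591, -0.00087506]), 'joint_torque': array([-1.46674727e-03, -5.27863634e+01, -1.26819178e+00, -1.53587687e+01,
       -5.24473807e-02,  3.92338901e-03,  1.12435155e-04]), 'tool_pos': array([ 6.24507534e-01, -6.11012611e-05,  2.29411651e-01]), 'eef_rot': array([ 7.07081776e-01,  7.07131436e-01, -5.45930871e-04, -4.43454128e-04]), 'contact_force': array([-0.40538411,  0.20234604, -1.1264287 ]), 'moment': array([ 0.00656067, -0.0088028 ,  0.0323349 ]), 'opening': 1.0016552724397796}
```

View pics/scene0.png

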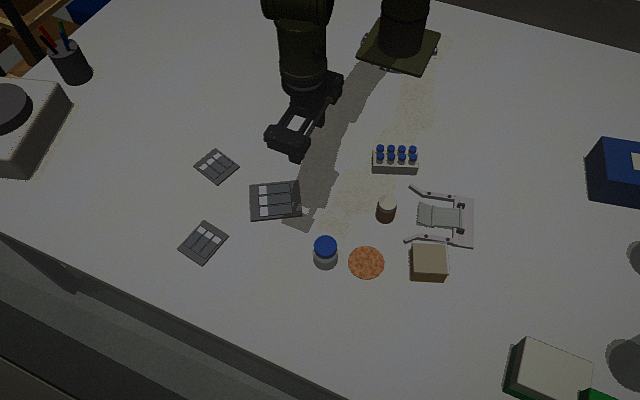

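View pics/side0.png

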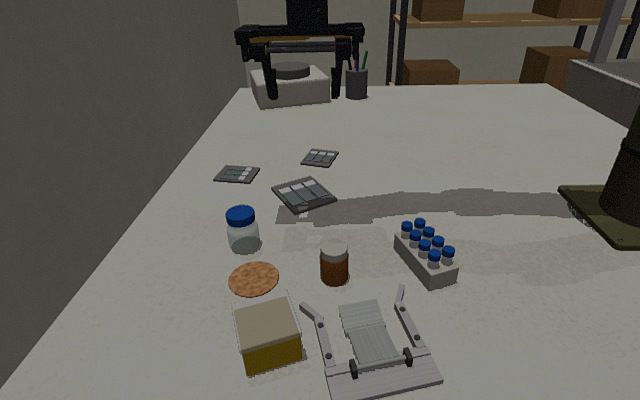

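View pics/wrist0.png

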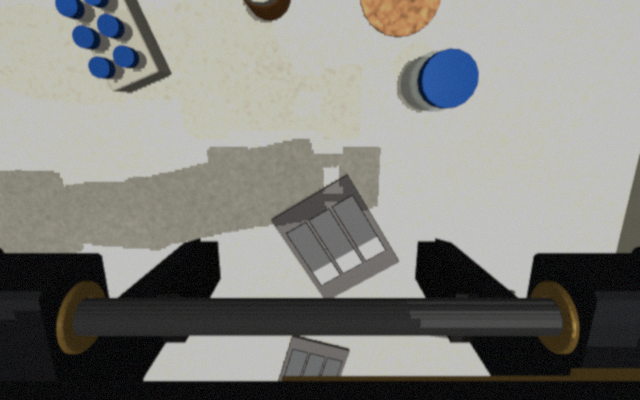

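```bash
python3 - <<'E'
from h import *
p,d,cm=load('scene0')
c=cv2.cvtColor(p[130:290,170:490],cv2.COLOR_RGB2BGR); c=cv2.convertScaleAbs(c,alpha=1.5); cv2.imwrite('pics/s_crop.png',cv2.resize(c,None,fx=2.5,fy=2.5,interpolation=cv2.INTER_CUBIC))
p2,d2,cm2=load('side0')
c=cv2.cvtColor(p2[190:400,190:490],cv2.COLOR_RGB2BGR); c=cv2.convertScaleAbs(c,alpha=1.4); cv2.imwrite('pics/d_crop.png',cv2.resize(c,None,fx=2.6,fy=2.6,interpolation=cv2.INTER_CUBIC))
for nm,pp,dd,cc in (('scene',p,d,cm),('side',p2,d2,cm2)):
    C=cloud(dd,cc); hsv=cv2.cvtColor(pp,cv2.COLOR_RGB2HSV)
    z=C[...,2]; ok=dd>0
    m=ok&(C[...,0]>.3)&(C[...,0]<.95)&(abs(C[...,1])<.45)
    print(nm,'bench z median',np.median(z[m&(abs(z)<.01)]))
    # heights components
    mm=(m&(z>.02)&(z<.1)).astype(np.uint8)
    n,l,st,ce=cv2.connectedComponentsWithStats(mm)
    for i in range(1,n):
        if st[i,4]>40:
            q=C[l==i]; print(st[i],np.round(q.min(0),3),np.round(q.max(0),3),np.round(np.median(q,0),3))
E
```

```text
scene bench z median 0.0002041066288713811
[ 372  144   46   27 1038] [0.394 0.08  0.02 ] [0.477 0.198 0.065] [0.442 0.14  0.039]
[376 195  21  26 421] [0.558 0.146 0.021] [0.601 0.19  0.067] [0.588 0.17  0.06 ]
[313 235  25  33 670] [0.712 0.063 0.02 ] [0.764 0.115 0.076] [0.746 0.092 0.07 ]
[ 411  240   39   40 1391] [0.615 0.248 0.02 ] [0.708 0.341 0.06 ] [0.669 0.295 0.055]
side bench z median 0.00021534434951858694
[ 225  204   34   43 1149] [0.707 0.065 0.02 ] [0.759 0.116 0.074] [0.73  0.105 0.054]
[ 394  217   65   65 2360] [0.39  0.084 0.02 ] [0.475 0.199 0.062] [0.435 0.158 0.044]
[320 239  28  39 966] [0.556 0.149 0.02 ] [0.597 0.191 0.064] [0.577 0.182 0.053]
[ 231  289   71   78 3911] [0.614 0.248 0.02 ] [0.706 0.342 0.057] [0.657 0.31  0.055]
[403 347  10  14  82] [0.483 0.313 0.02 ] [0.491 0.33  0.025] [0.487 0.323 0.024]
[349 358   9  15  82] [0.548 0.329 0.02 ] [0.557 0.346 0.026] [0.553 0.338 0.024]
```

View pics/s_crop.png

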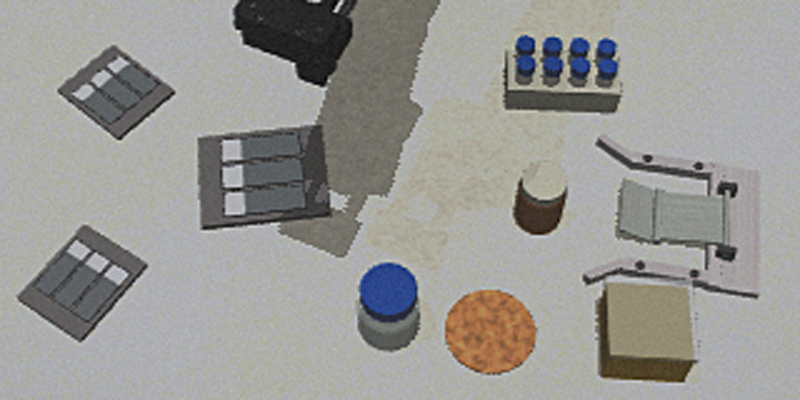

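View pics/d_crop.png

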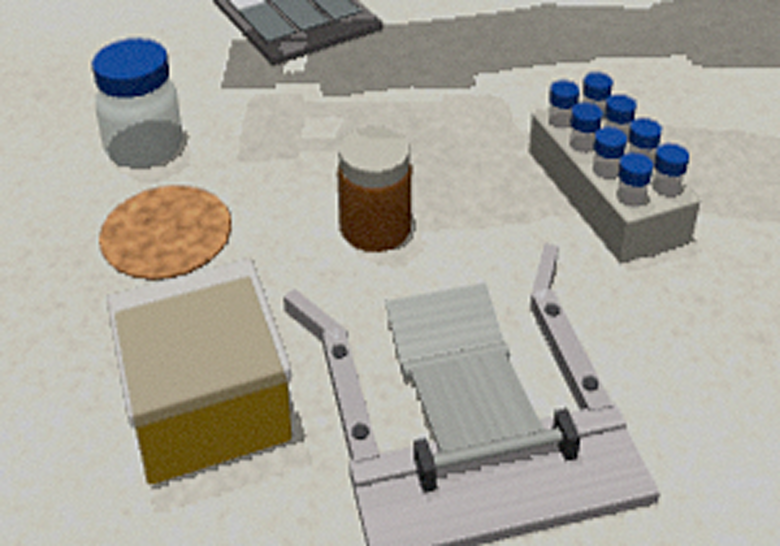

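```bash
python3 - <<'E'
from h import *
for t in ('scene0','side0'):
    p,d,cm=load(t); C=cloud(d,cm); z=C[...,2]
    hsv=cv2.cvtColor(p,cv2.COLOR_RGB2HSV)
    # carriers: z 3..11mm
    Z=(d>0)&(C[...,0]>.35)&(C[...,0]<.95)&(C[...,1]>-.35)&(C[...,1]<.12)&(z>.004)&(z<.012)
    Z=cv2.morphologyEx(Z.astype(np.uint8),cv2.MORPH_OPEN,np.ones((3,3)))
    n,l,st,ce=cv2.connectedComponentsWithStats(Z)
    for i in range(1,n):
        if st[i,4]>150:
            q=C[l==i]; rc=cv2.minAreaRect((q[:,:2]*1000).astype(np.float32)); print(t,'plate',st[i],rc, np.median(q[:,2]))
    # coaster: orange hue
    m=((hsv[...,0]<18)&(hsv[...,1]>110)&(hsv[...,2]>110)&(d>0)&(z<.01)).astype(np.uint8)
    n,l,st,ce=cv2.connectedComponentsWithStats(m)
    for i in range(1,n):
        if st[i,4]>200:
            cn=cv2.findContours((l==i).astype(np.uint8),0,2)[0][0][:,0,:]
            X=np.array([atz(cm,u,v,.003)[:2] for u,v in cn])*1000
            print(t,'coaster',cv2.fitEllipse(X.astype(np.float32)),np.median(C[l==i][:,2]))
    # rails
    a=(d>0)&(C[...,0]>.4)&(C[...,0]<.63)&(C[...,1]>.19)&(C[...,1]<.4)&(z>.0085)&(z<.0155)
    q=C[a]; np.save(f'pics/{t}_rail.npy',q)
    im=np.full((500,600,3),0,np.uint8)
    b=(d>0)&(C[...,0]>.4)&(C[...,0]<.64)&(C[...,1]>.18)&(C[...,1]<.38)
    for P,cc in zip(C[b],p[b]):
        h=int(np.clip(P[2]*1000*10,0,255)); cv2.circle(im,(int((P[1]-.18)*2500),int((P[0]-.4)*2000)),2,(h,255-h,255 if .0085<P[2]<.0155 else 0),-1)
    cv2.imwrite(f'pics/{t}_rail.png',im)
E
```

```text
scene0 plate [195 150  44  31 662] ((616.9711303710938, -263.5677185058594), (92.02153015136719, 74.35657501220703), 73.52277374267578) 0.0065280839138899815
scene0 plate [ 249  180   53   41 1745] ((646.6765747070312, -82.7104721069336), (102.01212310791016, 119.80814361572266), 31.610395431518555) 0.008351633305784811
scene0 plate [183 222  44  43 912] ((810.97509765625, -178.07028198242188), (76.17554473876953, 90.1500473022461), 80.93421173095703) 0.006435261303888051
scene0 coaster ((704.6624755859375, 171.3280029296875), (62.40340042114258, 67.165771484375), 99.13459014892578) 0.003023035294861587
side0 plate [301 149  37  17 460] ((615.7451782226562, -264.0082092285156), (92.13899993896484, 76.06612396240234), 75.15609741210938) 0.006672700748852123
side0 plate [214 165  45  17 576] ((809.5523681640625, -178.0261688232422), (77.99868774414062, 90.94602966308594), 81.8594741821289) 0.006752283666784542
side0 plate [ 271  176   65   37 1398] ((645.6312866210938, -84.27397155761719), (100.38782501220703, 125.02854919433594), 31.427305221557617) 0.008609097671789495
side0 coaster ((703.2645263671875, 172.93411254882812), (73.96736145019531, 76.62380981445312), 110.39116668701172) 0.0031387704284301376
```

View pics/side0_rail.png

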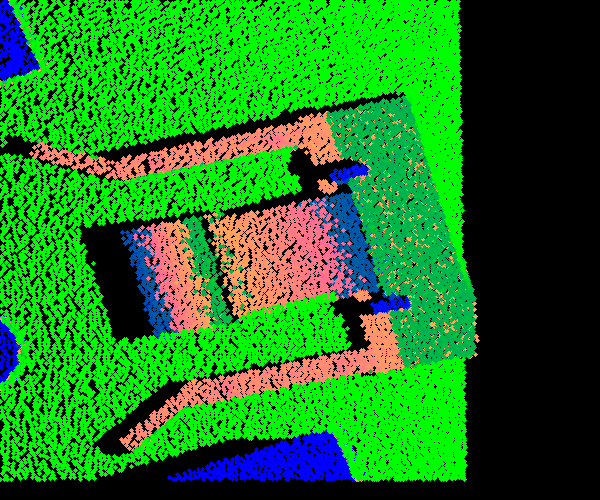

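```bash
cat > nest.py <<'E'
from h import *
from scipy.optimize import least_squares
E
python3 - <<'E'
from h import *
for t,b in (('scene0',(376,190,28,36)),('side0',(315,235,40,50))):
    p,d,cm=load(t); C=cloud(d,cm)
    x,y,w,h=b; q=C[y:y+h,x:x+w].reshape(-1,3); q=q[(q[:,2]>.057)&(q[:,2]<.08)&(q[:,0]<.63)]
    print(t,'cap top',np.median(q[:,2]),len(q),cv2.minEnclosingCircle((q[:,:2]*1000).astype(np.float32)),q.mean(0))
    # glass rim: side points z .01-.045, fit circle of r 22
    q=C[y:y+h,x:x+w].reshape(-1,3); q=q[(q[:,2]>.012)&(q[:,2]<.045)]
    from scipy.optimize import least_squares
    s=least_squares(lambda c:np.hypot(q[:,0]-c[0],q[:,1]-c[1])-.022,[.578,.169],loss='soft_l1',f_scale=.002)
    print('side fit',s.x,np.sqrt(np.mean(s.fun**2)))
    # coaster by depth z 2..5mm
    z=C[...,2]; m=(d>0)&(abs(C[...,0]-.704)<.05)&(abs(C[...,1]-.172)<.05)
    hsv=cv2.cvtColor(p,cv2.COLOR_RGB2HSV)
    m&=(hsv[...,1]>70)&(hsv[...,0]<20)&(z<.01)
    ys,xs=np.where(m); cn=cv2.convexHull(np.stack([xs,ys],1).astype(np.int32))[:,0]
    X=np.array([atz(cm,u,v,.003)[:2] for u,v in cn])*1000
    print('coaster',cv2.fitEllipse(X.astype(np.float32)),C[m].mean(0),len(xs))
E
```

```text
scene0 cap top 0.06185542354870266 237 ((578.6764526367188, 168.82948303222656), 21.076515197753906) [0.57917249 0.16840508 0.06180958]
side fit [0.57724197 0.16802164] 0.0008869948381137878
coaster ((705.339599609375, 172.11221313476562), (78.92079162597656, 79.1639633178711), 110.9842300415039) [0.70585271 0.17234148 0.00303421] 951
side0 cap top 0.06182707579768426 423 ((575.8851318359375, 168.0384521484375), 21.347970962524414) [0.57634043 0.1711107  0.06151834]
side fit [0.57629946 0.16727217] 0.0006358866258371598
coaster ((703.1166381835938, 173.1342010498047), (78.30036926269531, 80.68682098388672), 24.731775283813477) [0.70298425 0.17497647 0.00306406] 1412
```

servo_tool --deltas '[{"dx": 0.8, "dy": -0.2, "dz": 0, "hand": 88}, {"dx": 1.6, "dy": -0.5, "dz": 0}, {"dx": 2.4, "dy": -0.7, "dz": 0.3}, {"dx": 2.8, "dy": -0.79, "dz": 0.6}, {"dx": 2.8, "dy": -0.79, "dz": 1.0}, {"dx": 2.8, "dy": -0.79, "dz": 1.0}]' --newtons 15

```text
schema error: expected keys dx, dy, dz, ax, ay, az, hand
```

```bash
python3 - <<'E'
from h import *
print(r.get_state()['tool_pos'],r.get_state()['eef_rot'])
p,d,cm=snap('wrist','w1'); print(r.get_state()['clock'])
print(proj(cm,[[.577,.168,.062],[.704,.173,.003],[.548,.214,.0]]))
E
```

```text
[ 6.24507534e-01 -6.11012611e-05  2.29411651e-01] [ 7.07081776e-01  7.07131436e-01 -5.45930871e-04 -4.43454128e-04]
0.2
[[258.14852774 -27.75428804]
 [400.58896648 -11.59858637]
 [235.74464182 -60.05567174]]
```

View pics/w1.png

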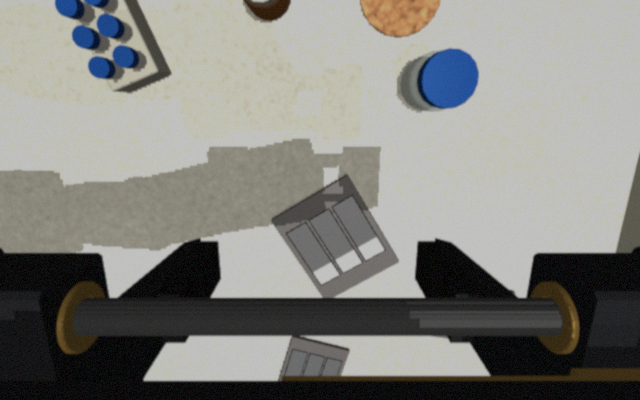

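servo_tool --deltas '[{"dx": 0.8, "dy": -0.2, "dz": 0, "ax": 0, "ay": 0, "az": 0, "hand": 88}, {"dx": 1.6, "dy": -0.5, "dz": 0, "ax": 0, "ay": 0, "az": 0, "hand": 88}, {"dx": 2.4, "dy": -0.7, "dz": 0.3, "ax": 0, "ay": 0, "az": 0, "hand": 88}, {"dx": 2.8, "dy": -0.79, "dz": 0.6, "ax": 0, "ay": 0, "az": 0, "hand": 88}, {"dx": 2.8, "dy": -0.79, "dz": 1.0, "ax": 0, "ay": 0, "az": 0, "hand": 88}, {"dx": 2.8, "dy": -0.79, "dz": 1.0, "ax": 0, "ay": 0, "az": 0, "hand": 88}]' --newtons 15

```text
clock: 0.95
tool_pos: [0.5761, 0.1677, 0.1684]
eef_rot: [0.707, 0.707, -0.002, -0.001]
contact_force: [-0.1, 0.0, 0.1]
opening: 0.999
```

```bash
python3 - <<'E'
from h import *
s=r.get_state(); print(s['tool_pos'],s['eef_rot'])
p,d,cm=snap('wrist','w2'); print(r.get_state()['clock'])
print(proj(cm,[[.577,.168,.062],[.704,.173,.003],[.548,.214,.0]]))
E
```

```text
[0.57610561 0.16770444 0.1684037 ] [ 0.70683005  0.70738013 -0.00199577 -0.00079806]
1.0
[[318.72281682 194.10121132]
 [457.43701361 173.06135408]
 [286.39813585 126.82873413]]
```

View pics/w2.png

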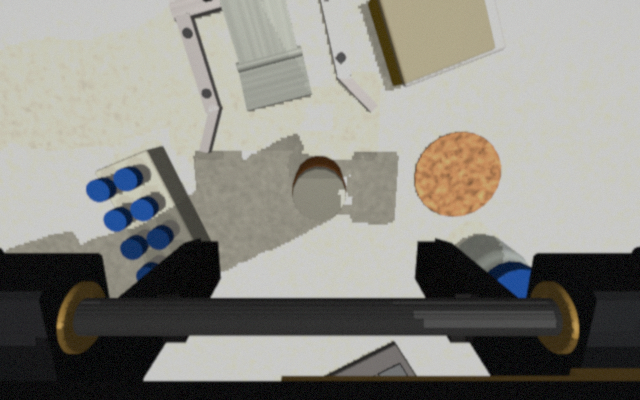

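servo_tool --deltas '[{"dx": 0, "dy": 0.01, "dz": 0.6, "ax": 0, "ay": 0, "az": 0, "hand": 88}, {"dx": 0, "dy": 0.01, "dz": 1.2, "ax": 0, "ay": 0, "az": 0, "hand": 88}, {"dx": 0, "dy": 0.01, "dz": 1.7, "ax": 0, "ay": 0, "az": 0, "hand": 88}, {"dx": 0, "dy": 0.01, "dz": 2.17, "ax": 0, "ay": 0, "az": 0, "hand": 88}, {"dx": 0, "dy": 0.01, "dz": 2.17, "ax": 0, "ay": 0, "az": 0, "hand": 60}, {"dx": 0, "dy": 0.01, "dz": 2.17, "ax": 0, "ay": 0, "az": 0, "hand": 46}, {"dx": 0, "dy": 0.01, "dz": 2.17, "ax": 0, "ay": 0, "az": 0, "hand": 38}, {"dx": 0, "dy": 0.01, "dz": 2.17, "ax": 0, "ay": 0, "az": 0, "hand": 38}]' --newtons 15

```text
clock: 2.0
tool_pos: [0.5789, 0.1682, 0.0409]
eef_rot: [0.707, 0.707, 0.001, 0.0]
contact_force: [0.1, -1.0, -0.3]
opening: 0.567
```

servo_tool --deltas '[{"dx": 0, "dy": 0, "dz": 0, "ax": 0, "ay": 0, "az": 0, "hand": 36}, {"dx": 0, "dy": 0, "dz": 0, "ax": 0, "ay": 0, "az": 0, "hand": 36}, {"dx": 0, "dy": 0, "dz": 0, "ax": 0, "ay": 0, "az": 0, "hand": 36}]' --newtons 15

```text
clock: 2.38
tool_pos: [0.5782, 0.1681, 0.0403]
eef_rot: [0.707, 0.707, 0.0, 0.0]
contact_force: [-1.0, 0.1, 5.4]
opening: 0.457
```

```bash
python3 - <<'E'
from h import *
s=r.get_state(); print(s['tool_pos'],s['opening'],s['contact_force'])
p,d,cm=snap('wrist','w3'); 
p2,d2,cm2=snap('side','d3')
c=cv2.resize(cv2.cvtColor(p2[130:330,220:470],cv2.COLOR_RGB2BGR),None,fx=3,fy=3); cv2.imwrite('pics/d3c.png',cv2.convertScaleAbs(c,alpha=1.5))
E
```

```text
[0.57819955 0.16812361 0.04027135] 0.45685875747706867 [-1.04860525  0.08896984  5.38157356]
```

View pics/d3c.png

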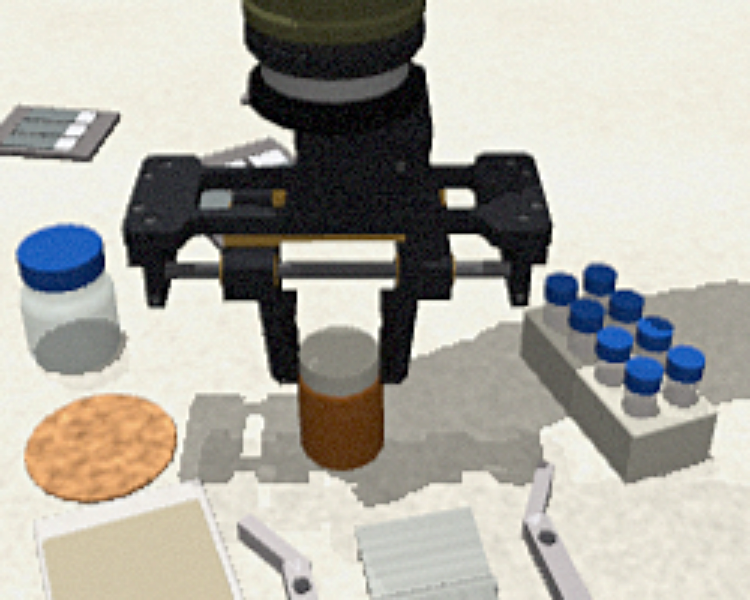

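View pics/w3.png

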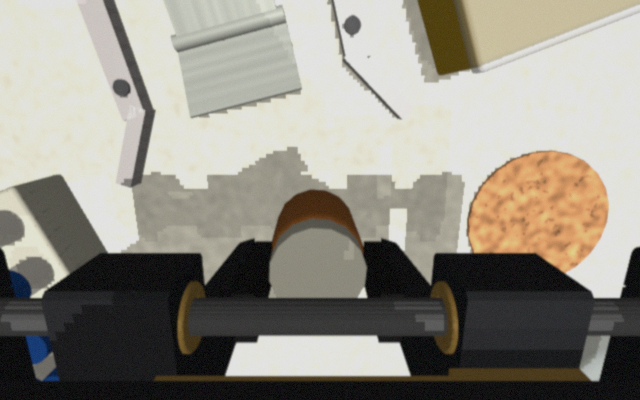

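```bash
python3 - <<'E'
from h import *
p,d,cm=load('d3'); C=cloud(d,cm)
f=lambda P:(proj(cm,P)-[220,130])*3
print(f([[.578-.03,.168,.0153],[.578+.03,.168,.0153],[.578,.168,.0],[.578-.03,.168,.03],[.578-.03,.168,.040]]).round())
for u,v in ((285,375),(395,375),(285,300),(155,300),(515,300),(140,240),(340,420),(340,380),(340,345)):
    print((u,v),C[130+v//3,220+u//3].round(4))
E
```

```text
[[396. 419.]
 [280. 419.]
 [338. 441.]
 [396. 398.]
 [396. 383.]]
(285, 375) [0.6038 0.1767 0.0525]
(395, 375) [0.5502 0.177  0.0527]
(285, 300) [0.6025 0.1707 0.0943]
(155, 300) [0.6593 0.2032 0.1185]
(515, 300) [0.4984 0.2017 0.1166]
(140, 240) [0.663  0.2017 0.1497]
(340, 420) [0.577  0.1911 0.036 ]
(340, 380) [0.5768 0.1868 0.0591]
(340, 345) [0.5769 0.1653 0.0623]
```

```bash
python3 - <<'E'
from h import *
p,d,cm=load('w3'); C=cloud(d,cm)
print(np.round(cm['pose'],3)); print(proj(cm,[[.704,.173,.003],[.577,.168,.062]]))
for u,v in ((538,212),(318,265),(220,60),(250,260),(320,340),(440,60)): print((u,v),C[v,u].round(4),d[v,u])
p,d,cm=load('d3'); C=cloud(d,cm); q=C[(d>0)&(C[...,0]>.53)&(C[...,0]<.63)&(abs(C[...,1]-.17)<.03)]
hsv=cv2.cvtColor(p,cv2.COLOR_RGB2HSV)
m=(d>0)&(hsv[...,2]<60)&(abs(C[...,1]-.17)<.03)&(abs(C[...,0]-.578)<.05)
print('dark low',np.sort(C[m][:,2])[:30].round(3)); 
E
```

```text
[[ 1.    -0.001 -0.001  0.578]
 [ 0.001  0.964  0.265  0.235]
 [ 0.001 -0.265  0.964  0.194]
 [ 0.     0.     0.     1.   ]]
[[538.23351734 217.12468581]
 [314.00518841 273.05320096]]
(538, 212) [0.7034 0.1761 0.003 ] 0.20047404
(318, 265) [0.5786 0.1713 0.0613] 0.14536443
(220, 60) [0.531  0.2555 0.0104] 0.17206196
(250, 260) [0.552  0.1762 0.0672] 0.13834831
(320, 340) [ 0.5802  0.0888 -0.0008] 0.2270434
(440, 60) [0.6379 0.2556 0.0105] 0.17207432
dark low [0.    0.002 0.002 0.003 0.003 0.003 0.003 0.003 0.003 0.003 0.004 0.004
 0.004 0.004 0.004 0.004 0.004 0.004 0.004 0.004 0.005 0.005 0.005 0.005
 0.005 0.005 0.005 0.005 0.005 0.005]
```

```bash
python3 - <<'E'
from h import *
for t,tz in (('w2',.1684),('wrist0',.2294),('w3',.0403)):
    p,d,cm=load(t); C=cloud(d,cm)
    q=C[235:330]; dd=d[235:330]; m=(dd>0)&(q[...,2]>.0)&(p[235:330].max(-1)<70)
    zz=q[m]; 
    i=np.argsort(zz[:,2])
    print(t, 'lowest black pts rel TCP z:', (zz[i[::max(1,len(i)//12)]]-[cm['pose'][0][3],cm['pose'][1][3]-.067,tz]).round(3)[:14].tolist())
p,d,cm=load('w2'); C=cloud(d,cm)
for u,v in ((205,250),(215,260),(215,290),(180,280),(150,360),(430,250),(425,290)): print((u,v),(C[v,u]-[.5761,.1677,.1684]).round(4),p[v,u])
# side0 gripper at start TCP (.6245,0,.2294)
p,d,cm=load('side0'); C=cloud(d,cm)
m=(d>0)&(p.max(-1)<70)&(abs(C[...,0]-.625)<.11)&(abs(C[...,1])<.06)&(C[...,2]>.12); print(sorted((C[m][:,2]-.2294).round(3))[:20])
print(proj(cm,[[.6245+.05,0,.2294-.025],[.6245+.05,0,.2294+.01]]))
E
python3 -c "
import cv2;i=cv2.imread('pics/side0.png')[0:120,200:400];cv2.imwrite('pics/g.png',cv2.convertScaleAbs(cv2.resize(i,None,fx=4,fy=4),alpha=2))"
```

```text
w2 lowest black pts rel TCP z: [[-0.107, -0.057, -0.164], [0.044, 0.007, 0.028], [-0.049, 0.008, 0.045], [0.051, 0.024, 0.078], [-0.055, 0.032, 0.084], [0.039, 0.026, 0.086], [-0.051, 0.027, 0.088], [0.009, 0.023, 0.089], [-0.009, 0.024, 0.089], [0.013, 0.022, 0.09], [0.053, 0.033, 0.091], [0.056, 0.029, 0.095], [-0.052, 0.027, 0.098]]
wrist0 lowest black pts rel TCP z: [[0.232, -0.15, -0.227], [-0.045, -0.006, 0.031], [-0.044, 0.007, 0.049], [0.063, 0.033, 0.08], [0.031, 0.026, 0.085], [-0.024, 0.026, 0.087], [-0.017, 0.026, 0.088], [0.058, 0.033, 0.089], [0.053, 0.034, 0.089], [-0.05, 0.023, 0.09], [0.052, 0.029, 0.091], [0.061, 0.027, 0.095], [-0.057, 0.032, 0.098]]
w3 lowest black pts rel TCP z: [[-0.124, -0.017, -0.038], [-0.03, 0.01, 0.035], [0.078, 0.024, 0.073], [-0.046, 0.033, 0.082], [-0.017, 0.026, 0.086], [0.021, 0.026, 0.088], [0.066, 0.024, 0.089], [-0.01, 0.025, 0.09], [0.046, 0.033, 0.092], [0.035, 0.032, 0.095], [-0.03, 0.033, 0.096], [0.041, 0.03, 0.096], [0.036, 0.028, 0.098]]
(205, 250) [-0.0462  0.0086  0.0186] [14 15 16]
(215, 260) [-0.0438  0.002   0.0142] [5 8 0]
(215, 290) [-0.1039 -0.1162 -0.1675] [185 186 184]
(180, 280) [-0.0467  0.0088  0.0446] [11 10 12]
(150, 360) [-0.0511 -0.009   0.0622] [ 6  9 10]
(430, 250) [0.0472 0.0082 0.0171] [ 7  9 11]
(425, 290) [ 0.0446 -0.0068  0.0233] [12 18 16]
[np.float64(0.008), np.float64(0.008), np.float64(0.009), np.float64(0.009), np.float64(0.009), np.float64(0.009), np.float64(0.009), np.float64(0.009), np.float64(0.009), np.float64(0.009), np.float64(0.009), np.float64(0.009), np.float64(0.01), np.float64(0.01), np.float64(0.01), np.float64(0.01), np.float64(0.01), np.float64(0.01), np.float64(0.01), np.float64(0.01)]
[[274.86871372 117.06614376]
 [272.89373781  96.48472887]]
```

View pics/g.png

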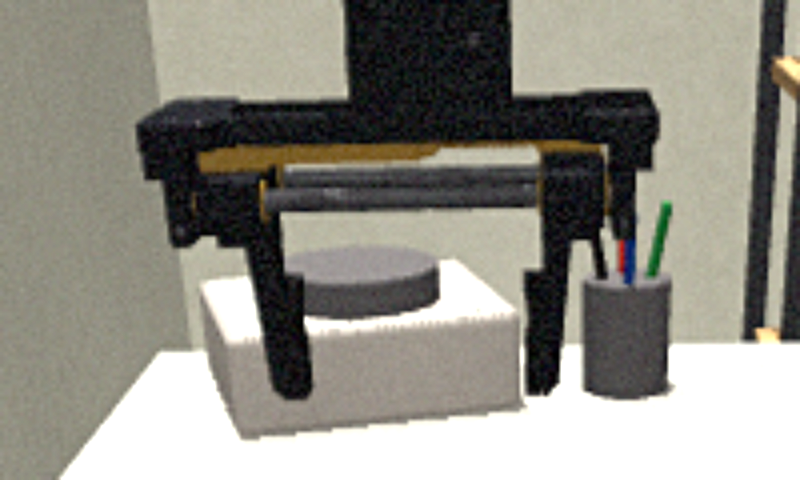

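The depth readings put the fingertips about 8 mm above the reported TCP, not 25 mm ahead of it. The fingers therefore landed on the cap and shoulder: the opening is 40 mm, matching the 41 mm cap, and the force is +5 N upward. I'll open, go down 30 mm and regrasp.

servo_tool --deltas '[{"dx": 0, "dy": 0, "dz": 0, "ax": 0, "ay": 0, "az": 0, "hand": 70}, {"dx": 0, "dy": 0, "dz": 0, "ax": 0, "ay": 0, "az": 0, "hand": 80}, {"dx": 0, "dy": 0, "dz": 0, "ax": 0, "ay": 0, "az": 0, "hand": 80}, {"dx": 0, "dy": 0, "dz": 0, "ax": 0, "ay": 0, "az": 0, "hand": 80}]' --newtons 15

```text
clock: 2.98
tool_pos: [0.5782, 0.168, 0.0397]
eef_rot: [0.707, 0.707, -0.0, 0.0]
contact_force: [0.5, -0.7, 0.9]
opening: 0.89
```

```bash
python3 - <<'E'
from h import *
s=r.get_state(); print(s['tool_pos'],s['opening'],s['contact_force'])
p,d,cm=snap('side','d4'); C=cloud(d,cm)
c=cv2.resize(cv2.cvtColor(p[130:330,220:470],cv2.COLOR_RGB2BGR),None,fx=3,fy=3); cv2.imwrite('pics/d4c.png',cv2.convertScaleAbs(c,alpha=1.5))
q=C[235:285,310:355].reshape(-1,3); q=q[(q[:,2]>.008)&(q[:,2]<.045)&(q[:,1]>.165)]
from scipy.optimize import least_squares
f=least_squares(lambda c:np.hypot(q[:,0]-c[0],q[:,1]-c[1])-.022,[.578,.169],loss='soft_l1',f_scale=.002); print(f.x)
m=(d>0)&(p.max(-1)<50)&(abs(C[...,0]-.578)<.08)&(abs(C[...,1]-.17)<.025)&(C[...,2]>.02)
print('tip z',np.sort(C[m][:,2])[:25].round(3))
E
```

```text
[0.57822215 0.16798153 0.03969001] 0.8897769904889309 [ 0.46772268 -0.72267688  0.86187278]
[0.57633142 0.16730365]
tip z [0.021 0.021 0.022 0.023 0.025 0.028 0.029 0.031 0.031 0.033 0.037 0.037
 0.039 0.043 0.046 0.046 0.047 0.049 0.049 0.049 0.049 0.049 0.049 0.049
 0.049]
```

View pics/d4c.png

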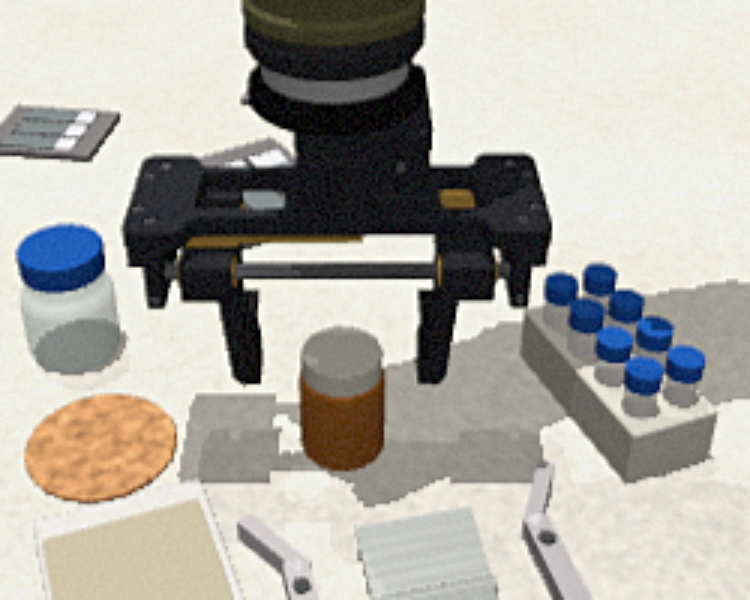

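The jar is still upright and hasn't moved, and the tips sit about 9 mm above the reported z. Next I lower 28 mm and grip.

servo_tool --deltas '[{"dx": 0, "dy": -0.02, "dz": 0.1, "ax": 0, "ay": 0, "az": 0, "hand": 80}, {"dx": 0, "dy": -0.02, "dz": 0.2, "ax": 0, "ay": 0, "az": 0, "hand": 80}, {"dx": 0, "dy": -0.02, "dz": 0.3, "ax": 0, "ay": 0, "az": 0, "hand": 80}, {"dx": 0, "dy": -0.02, "dz": 0.3, "ax": 0, "ay": 0, "az": 0, "hand": 80}]' --newtons 15

```text
clock: 3.52
tool_pos: [0.5766, 0.1679, 0.0211]
eef_rot: [0.707, 0.707, -0.001, -0.0]
contact_force: [0.6, 0.8, 0.6]
opening: 0.91
```

servo_tool --deltas '[{"dx": 0, "dy": 0, "dz": 0.1, "ax": 0, "ay": 0, "az": 0, "hand": 80}, {"dx": 0, "dy": 0, "dz": 0.18, "ax": 0, "ay": 0, "az": 0, "hand": 80}, {"dx": 0, "dy": 0, "dz": 0.18, "ax": 0, "ay": 0, "az": 0, "hand": 60}, {"dx": 0, "dy": 0, "dz": 0.18, "ax": 0, "ay": 0, "az": 0, "hand": 50}, {"dx": 0, "dy": 0, "dz": 0.18, "ax": 0, "ay": 0, "az": 0, "hand": 38}, {"dx": 0, "dy": 0, "dz": 0.18, "ax": 0, "ay": 0, "az": 0, "hand": 38}, {"dx": 0, "dy": 0, "dz": 0.18, "ax": 0, "ay": 0, "az": 0, "hand": 38}, {"dx": 0, "dy": 0, "dz": 0.18, "ax": 0, "ay": 0, "az": 0, "hand": 38}, {"dx": 0, "dy": 0, "dz": 0.18, "ax": 0, "ay": 0, "az": 0, "hand": 38}]' --newtons 15

```text
clock: 4.65
tool_pos: [0.5771, 0.168, 0.0112]
eef_rot: [0.707, 0.707, 0.0, 0.0]
contact_force: [-0.1, 0.3, 1.6]
opening: 0.499
```

servo_tool --deltas '[{"dx": 0, "dy": 0, "dz": -0.25, "ax": 0, "ay": 0, "az": 0, "hand": 38}, {"dx": 0, "dy": 0, "dz": -0.5, "ax": 0, "ay": 0, "az": 0, "hand": 38}, {"dx": 0.02, "dy": 0.4, "dz": -0.5, "ax": 0, "ay": 0, "az": 0, "hand": 38}, {"dx": 0.04, "dy": 0.9, "dz": -0.5, "ax": 0, "ay": 0, "az": 0, "hand": 38}, {"dx": 0.06, "dy": 1.4, "dz": -0.5, "ax": 0, "ay": 0, "az": 0, "hand": 38}, {"dx": 0.08, "dy": 1.8, "dz": -0.5, "ax": 0, "ay": 0, "az": 0, "hand": 38}, {"dx": 0.08, "dy": 2.12, "dz": -0.5, "ax": 0, "ay": 0, "az": 0, "hand": 38}, {"dx": 0.08, "dy": 2.12, "dz": -0.5, "ax": 0, "ay": 0, "az": 0, "hand": 38}, {"dx": 0.08, "dy": 2.12, "dz": -0.35, "ax": 0, "ay": 0, "az": 0, "hand": 38}]' --newtons 15

```text
clock: 5.78
tool_pos: [0.7038, 0.1731, 0.0328]
eef_rot: [0.707, 0.707, 0.0, 0.0]
contact_force: [-0.4, 0.5, -1.9]
opening: 0.492
```

servo_tool --deltas '[{"dx": 0, "dy": 0, "dz": 0.1, "ax": 0, "ay": 0, "az": 0, "hand": 38}, {"dx": 0, "dy": 0, "dz": 0.2, "ax": 0, "ay": 0, "az": 0, "hand": 38}, {"dx": 0, "dy": 0, "dz": 0.25, "ax": 0, "ay": 0, "az": 0, "hand": 38}, {"dx": 0, "dy": 0, "dz": 0.29, "ax": 0, "ay": 0, "az": 0, "hand": 38}, {"dx": 0, "dy": 0, "dz": 0.29, "ax": 0, "ay": 0, "az": 0, "hand": 38}, {"dx": 0, "dy": 0, "dz": 0.29, "ax": 0, "ay": 0, "az": 0, "hand": 38}]'

```text
clock: 6.52
tool_pos: [0.7044, 0.1728, 0.0148]
eef_rot: [0.707, 0.707, 0.0, 0.0]
contact_force: [-0.0, 0.3, -1.8]
opening: 0.495
```

```bash
python3 - <<'E'
from h import *
s=r.get_state(); print(s['tool_pos'],s['opening'],s['contact_force'])
p,d,cm=snap('side','d5'); C=cloud(d,cm)
c=cv2.resize(cv2.cvtColor(p[150:350,170:420],cv2.COLOR_RGB2BGR),None,fx=3,fy=3); cv2.imwrite('pics/d5c.png',cv2.convertScaleAbs(c,alpha=1.5))
E
```

```text
[0.70436103 0.17282971 0.01482729] 0.49468379593715717 [-0.0437865   0.28847265 -1.8271082 ]
```

View pics/d5c.png

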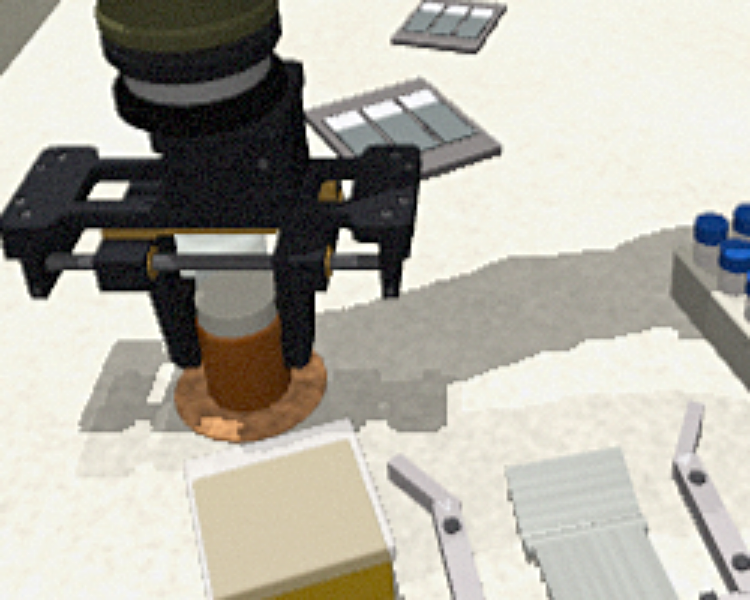

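servo_tool --deltas '[{"dx": 0, "dy": 0, "dz": 0.02, "ax": 0, "ay": 0, "az": 0, "hand": 38}, {"dx": 0, "dy": 0, "dz": 0.02, "ax": 0, "ay": 0, "az": 0, "hand": 43}, {"dx": 0, "dy": 0, "dz": 0.02, "ax": 0, "ay": 0, "az": 0, "hand": 48}, {"dx": 0, "dy": 0, "dz": 0.02, "ax": 0, "ay": 0, "az": 0, "hand": 64}, {"dx": 0, "dy": 0, "dz": 0.02, "ax": 0, "ay": 0, "az": 0, "hand": 80}, {"dx": 0, "dy": 0, "dz": 0.02, "ax": 0, "ay": 0, "az": 0, "hand": 80}, {"dx": 0, "dy": 0, "dz": 0.02, "ax": 0, "ay": 0, "az": 0, "hand": 80}, {"dx": 0, "dy": 0, "dz": 0.02, "ax": 0, "ay": 0, "az": 0, "hand": 80}]'

```text
clock: 7.58
tool_pos: [0.7042, 0.1728, 0.0134]
eef_rot: [0.707, 0.707, 0.0, 0.0]
contact_force: [-0.5, 0.6, -0.0]
opening: 0.909
```

servo_tool --deltas '[{"dx": 0, "dy": 0, "dz": -0.4, "ax": 0, "ay": 0, "az": 0, "hand": 80}, {"dx": 0, "dy": 0, "dz": -1.0, "ax": 0, "ay": 0, "az": 0, "hand": 80}, {"dx": 0, "dy": 0, "dz": -1.8, "ax": 0, "ay": 0, "az": 0, "hand": 80}, {"dx": 0, "dy": -0.6, "dz": -2.6, "ax": 0, "ay": 0, "az": 0, "hand": 80}, {"dx": 0.4, "dy": -1.3, "dz": -3.2, "ax": 0, "ay": 0, "az": 0, "hand": 80}, {"dx": 0.8, "dy": -2.0, "dz": -3.4, "ax": 0, "ay": 0, "az": 0, "hand": 80}, {"dx": 0.8, "dy": -2.0, "dz": -3.4, "ax": 0, "ay": 0, "az": 0, "hand": 80}, {"dx": 0.8, "dy": -2.0, "dz": -3.4, "ax": 0, "ay": 0, "az": 0, "hand": 80}]'

```text
clock: 8.57
tool_pos: [0.5851, 0.2204, 0.2188]
eef_rot: [0.707, 0.707, 0.001, 0.001]
contact_force: [0.5, -0.9, -0.4]
opening: 0.907
```

```bash
python3 - <<'E'
from h import *
s=r.get_state(); print(s['tool_pos'],s['qd'].round(3).max())
p,d,cm=snap('wrist','w6')
p,d,cm=snap('scene','s6'); C=cloud(d,cm)
c=cv2.resize(cv2.cvtColor(p[130:300,240:490],cv2.COLOR_RGB2BGR),None,fx=3,fy=3); cv2.imwrite('pics/s6c.png',cv2.convertScaleAbs(c,alpha=1.5))
E
```

```text
[0.58507862 0.22038742 0.21876517] 0.028
```

View pics/w6.png

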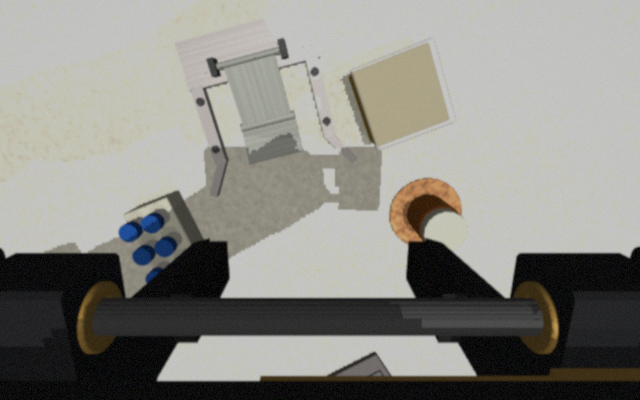

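View pics/s6c.png

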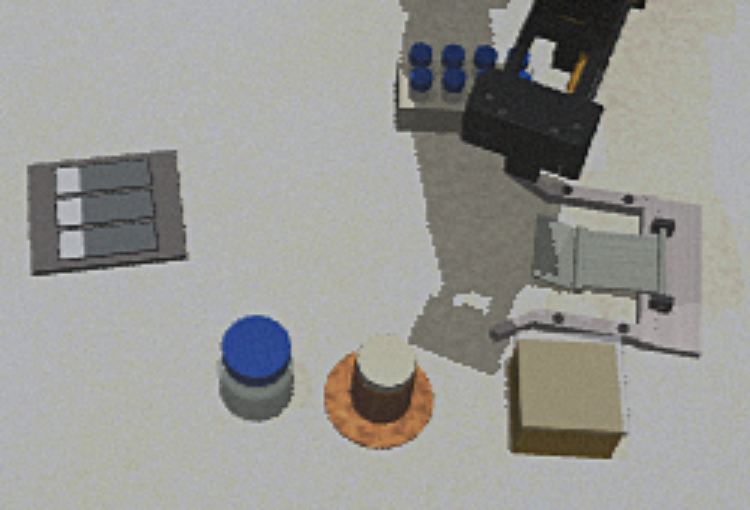

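```bash
cat > fitnest.py <<'E'
from h import *
from scipy.optimize import least_squares
def fit(t):
    p,d,cm=load(t); C=cloud(d,cm); C=C[(d>0)]
    pose=np.array([.523,.316,np.deg2rad(104)])
    for it in range(6):
        x0,y0,th=pose; c,s=np.cos(th),np.sin(th)
        X=(C[:,0]-x0)*c+(C[:,1]-y0)*s; Y=-(C[:,0]-x0)*s+(C[:,1]-y0)*c; Z=C[:,2]
        m=(Z>.0108)&(Z<.0145)&(X>-.07)&(X<-.005)
        res=[]
        w=.016 if it<3 else .009
        for sg in (1,-1):
            k=m&(abs(sg*Y-.0565)<w)
            # strip edges per x-bin
            a=np.polyfit(X[k],Y[k],1); 
            inn=[];out=[]
            for b in np.arange(-.068,-.008,.006):
                kk=k&(X>=b)&(X<b+.006)
                if kk.sum()>5: y=sg*Y[kk]; inn.append((b+.003,np.percentile(y,3))); out.append((b+.003,np.percentile(y,97)))
            res.append((a,k.sum(),np.mean(inn,0)[1],np.mean(out,0)[1]))
        sl=(res[0][0][0]+res[1][0][0])/2; off=(np.polyval(res[0][0],-.03)+np.polyval(res[1][0],-.03))/2+.03*sl
        off2=((res[0][2]+res[0][3])/2-(res[1][2]+res[1][3])/2)/2
        pose=np.array([x0-off*s,y0+off*c,th+sl])
    # x from lugs z>.018
    k=(Z>.0195)&(Z<.027)&(abs(abs(Y)-.033)<.012)&(X>-.01)&(X<.04)
    lug=(X[k].min(),X[k].max(),np.percentile(X[k],[5,95])) if k.sum()>5 else None
    ks=(Z>.0095)&(Z<.0125)&(abs(abs(Y)-.042)<.008)&(X>-.02)&(X<.03)
    st=np.percentile(X[ks],[1,3,10,50]) if ks.sum()>5 else None
    return pose,res,off2,lug,st
if __name__=='__main__':
    import sys
    for t in sys.argv[1:]:
        pose,res,off2,lug,st=fit(t)
        print(t,pose[:2].round(4),np.rad2deg(pose[2]).round(2)); print('  ',[(r_[0].round(4),r_[1],r_[2].round(4),r_[3].round(4)) for r_ in res],off2.round(4),lug,st)
E
python3 fitnest.py scene0 side0 w2 w6
```

```text
scene0 [0.5249 0.3165] 104.99
   [(array([0.0017, 0.0579]), np.int64(89), np.float64(0.053), np.float64(0.0634)), (array([-0.0054, -0.058 ]), np.int64(101), np.float64(0.0523), np.float64(0.0629))] 0.0003 (np.float64(0.004954271979209045), np.float64(0.021788559476827674), array([0.0056346 , 0.02049582])) [-0.00040393  0.00035929  0.00165948  0.00956872]
side0 [0.5233 0.3161] 104.02
   [(array([0.0019, 0.058 ]), np.int64(338), np.float64(0.0524), np.float64(0.0636)), (array([-0.0019, -0.058 ]), np.int64(389), np.float64(0.0523), np.float64(0.0635))] 0.0001 (np.float64(0.00525314289078416), np.float64(0.02219925999216739), array([0.00642911, 0.0214998 ])) [-7.33977286e-04  4.22197302e-06  8.88042366e-04  6.24040658e-03]
w2 [0.5236 0.3161] 103.98
   [(array([-0.0033,  0.0576]), np.int64(1020), np.float64(0.0522), np.float64(0.0635)), (array([ 0.0033, -0.0576]), np.int64(859), np.float64(0.0523), np.float64(0.0634))] 0.0 None [-0.00199214 -0.00176101 -0.00104791  0.00274733]
w6 [0.5236 0.3161] 104.17
   [(array([0.0016, 0.0579]), np.int64(676), np.float64(0.0523), np.float64(0.0635)), (array([-0.0016, -0.0579]), np.int64(693), np.float64(0.0524), np.float64(0.0634))] -0.0 (np.float64(0.0041926752310318), np.float64(0.02015443610362421), array([0.00466437, 0.01939605])) [-0.00180254 -0.00154931 -0.00074183  0.00359933]
```

servo_tool --deltas '[{"dx": -0.6, "dy": 0.2, "dz": 0, "ax": 0, "ay": 0, "az": -0.5, "hand": 56}, {"dx": -1.4, "dy": 0.4, "dz": 0, "ax": 0, "ay": 0, "az": -1.2, "hand": 56}, {"dx": -2.3, "dy": 0.7, "dz": 0.1, "ax": 0, "ay": 0, "az": -2, "hand": 56}, {"dx": -3.2, "dy": 1.0, "dz": 0.2, "ax": 0, "ay": 0, "az": -2.8, "hand": 56}, {"dx": -4.1, "dy": 1.3, "dz": 0.3, "ax": 0, "ay": 0, "az": -3.6, "hand": 56}, {"dx": -5.0, "dy": 1.6, "dz": 0.3, "ax": 0, "ay": 0, "az": -4.4, "hand": 56}, {"dx": -5.8, "dy": 1.75, "dz": 0.3, "ax": 0, "ay": 0, "az": -5, "hand": 56}, {"dx": -6.4, "dy": 1.85, "dz": 0.3, "ax": 0, "ay": 0, "az": -5.27, "hand": 56}, {"dx": -6.4, "dy": 1.85, "dz": 0.3, "ax": 0, "ay": 0, "az": -5.27, "hand": 56}, {"dx": -6.4, "dy": 1.85, "dz": 0.3, "ax": 0, "ay": 0, "az": -5.27, "hand": 56}]'

```text
clock: 9.93
tool_pos: [0.6951, -0.1626, 0.1988]
eef_rot: [0.488, 0.873, 0.0, -0.001]
contact_force: [0.6, 0.6, 1.3]
opening: 0.635
```

```bash
cat > car.py <<'E'
from h import *
from scipy.optimize import minimize
NEST=np.array([.5236,.3158,np.deg2rad(104.05)])
def to_nest(x,y,th):
    c,s=np.cos(NEST[2]),np.sin(NEST[2]); dx,dy=x-NEST[0],y-NEST[1]
    return dx*c+dy*s,-dx*s+dy*c,th-NEST[2]
def carrier(t,guess,zlo=.0055,zhi=.011):
    p,d,cm=load(t); C=cloud(d,cm); 
    k=(d>0)&(C[...,2]>zlo)&(C[...,2]<zhi)&(np.hypot(C[...,0]-guess[0],C[...,1]-guess[1])<.095)
    k=cv2.morphologyEx(k.astype(np.uint8),cv2.MORPH_OPEN,np.ones((3,3)))
    n,l,st,_=cv2.connectedComponentsWithStats(k); i=1+np.argmax(st[1:,4]); q=C[l==i]
    rc=cv2.minAreaRect((q[:,:2]*1000).astype(np.float32)); (cx,cy),(w,h),a=rc
    if w<h: a+=90
    a%=180
    # refine: fixed 120x100 box by signed overflow/edge percentile
    th=np.deg2rad(a); c,s=np.cos(th),np.sin(th)
    X=(q[:,0]*c+q[:,1]*s); Y=(-q[:,0]*s+q[:,1]*c)
    e=[np.percentile(X,.3),np.percentile(X,99.7),np.percentile(Y,.3),np.percentile(Y,99.7)]
    mx,my=(e[0]+e[1])/2,(e[2]+e[3])/2
    x,y=mx*c-my*s,mx*s+my*c
    return np.array([x,y,th]),(e[1]-e[0],e[3]-e[2]),len(q)
E
python3 - <<'E'
from car import *
s=r.get_state(); print(s['tool_pos'],s['eef_rot'],s['opening'],s['q'].round(2))
snap('wrist','w7'); 
for t in ('w7','scene0','side0','s6'):
    P,e,n=carrier(t,(.646,-.083)); a,b,c=to_nest(*P); print(t,P[:2].round(4),np.rad2deg(P[2]).round(2),np.round(e,4),n,'nest',round(a,4),round(b,4),round(c,4))
E
```

```text
[ 0.69507105 -0.1625862   0.19882711] [ 4.87957690e-01  8.72866899e-01  4.74623586e-04 -6.66331337e-04] 0.6354971994712617 [ 0.34  0.87 -0.37  1.28  0.32  1.05  0.48]
w7 [ 0.6455 -0.0848] 121.45 [0.1186 0.099 ] 14682 nest -0.4182 -0.021 0.3036
scene0 [ 0.6468 -0.0824] 122.61 [0.119  0.0988] 1303 nest -0.4162 -0.0228 0.3239
side0 [ 0.6447 -0.0824] 121.16 [0.1196 0.0992] 1350 nest -0.4157 -0.0208 0.2987
s6 [ 0.6467 -0.0829] 121.36 [0.1183 0.0998] 1410 nest -0.4167 -0.0226 0.3022
```

View pics/w7.png

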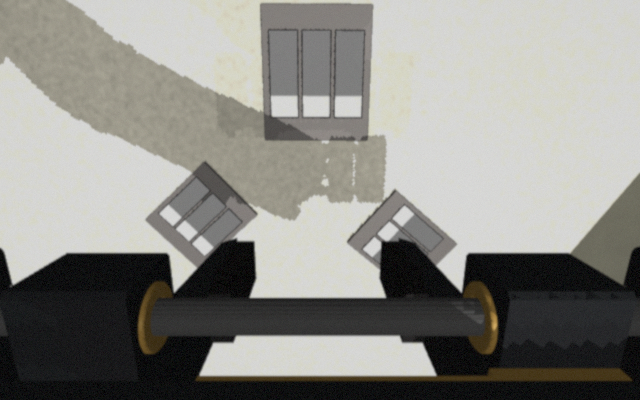

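servo_tool --deltas '[{"dx": 0, "dy": -0.02, "dz": 0.7, "ax": 0, "ay": 0, "az": 0, "hand": 56}, {"dx": 0, "dy": -0.02, "dz": 1.5, "ax": 0, "ay": 0, "az": 0, "hand": 56}, {"dx": 0, "dy": -0.02, "dz": 2.2, "ax": 0, "ay": 0, "az": 0, "hand": 56}, {"dx": 0, "dy": -0.02, "dz": 2.8, "ax": 0, "ay": 0, "az": 0, "hand": 56}, {"dx": 0, "dy": -0.02, "dz": 3.1, "ax": 0, "ay": 0, "az": 0, "hand": 56}, {"dx": 0, "dy": -0.02, "dz": 3.25, "ax": 0, "ay": 0, "az": 0, "hand": 56}, {"dx": 0, "dy": -0.02, "dz": 3.25, "ax": 0, "ay": 0, "az": 0, "hand": 56}, {"dx": 0, "dy": -0.02, "dz": 3.25, "ax": 0, "ay": 0, "az": 0, "hand": 56}]'

```text
clock: 10.98
tool_pos: [0.6954, -0.1639, 0.006]
eef_rot: [0.488, 0.873, 0.001, 0.001]
contact_force: [-1.2, -0.4, 0.9]
opening: 0.634
```

```bash
python3 - <<'E'
from h import *
s=r.get_state(); print(s['tool_pos'],s['eef_rot'],s['opening'],s['contact_force'])
p,d,cm=snap('side','d8'); C=cloud(d,cm)
c=cv2.resize(cv2.cvtColor(p[100:240,200:400],cv2.COLOR_RGB2BGR),None,fx=4,fy=4); cv2.imwrite('pics/d8c.png',cv2.convertScaleAbs(c,alpha=1.5))
p,d,cm=snap('scene','s8')
c=cv2.resize(cv2.cvtColor(p[130:270,190:390],cv2.COLOR_RGB2BGR),None,fx=4,fy=4); cv2.imwrite('pics/s8c.png',cv2.convertScaleAbs(c,alpha=1.5))
E
```

```text
[ 0.69538903 -0.16388073  0.0059879 ] [4.87746543e-01 8.72984267e-01 5.07366333e-04 1.23381218e-03] 0.6343898243944999 [-1.21462184 -0.44002248  0.86993416]
```

View pics/d8c.png

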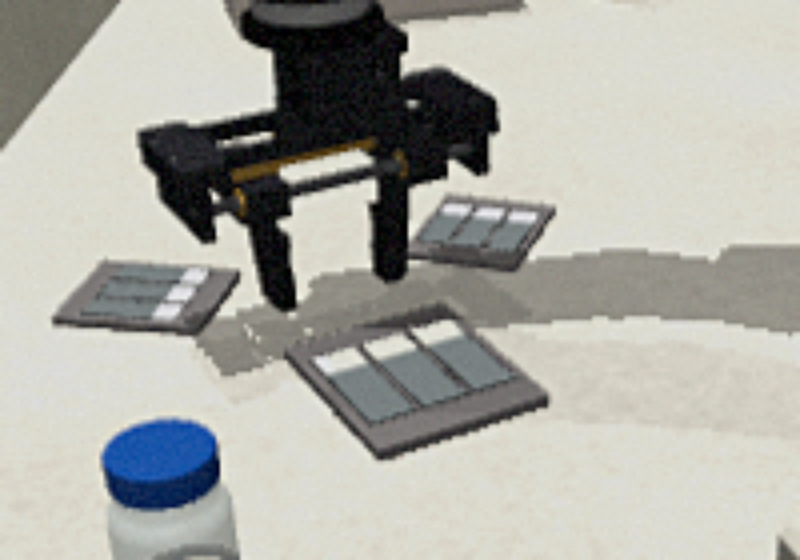

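View pics/s8c.png

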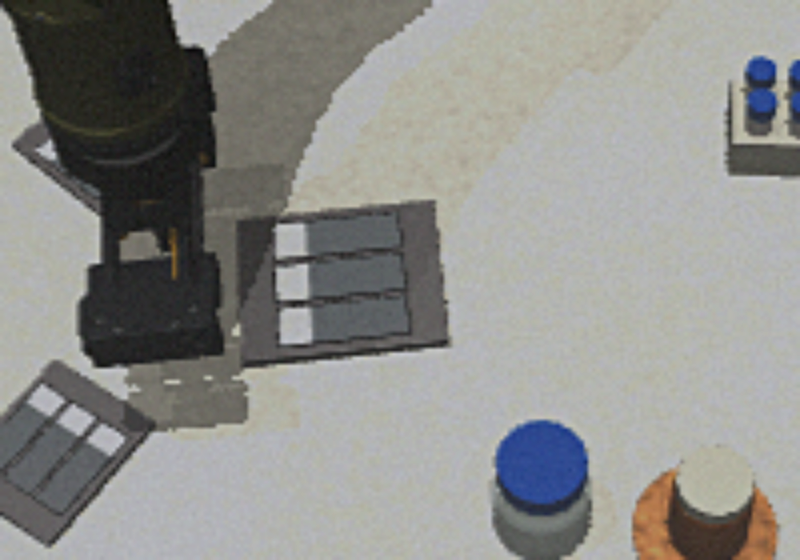

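```bash
python3 - <<'E'
from h import *
p,d,cm=load('d8'); C=cloud(d,cm)
for (u0,u1,v0,v1) in ((255,300,270,320),(370,410,240,290)):
    q=C[100+v0//4:100+v1//4+1,200+u0//4:200+u1//4+1]; k=(p[100+v0//4:100+v1//4+1,200+u0//4:200+u1//4+1].max(-1)<50)
    z=q[k]; i=np.argsort(z[:,2]); print(z[i[:8]].round(3).tolist())
# pixel of lowest point vs projections at different z for finger tip positions
h=np.deg2rad(121.6); ty=np.array([np.sin(h),-np.cos(h)]); tx=np.array([np.cos(h),np.sin(h)])
T=np.array([.6954,-.1639])
for s in (1,-1):
    for z in (.0,.008,.015):
        P=np.r_[T+ty*s*.037+tx*.009,z]; print(s,z,((proj(cm,P)-[200,100])*4).round(0))
E
```

```text
[[0.723, -0.164, 0.002], [0.716, -0.142, 0.016], [0.72, -0.136, 0.016], [0.718, -0.139, 0.018], [0.722, -0.134, 0.018], [0.72, -0.14, 0.019], [0.719, -0.135, 0.02], [0.722, -0.135, 0.02]]
[[0.665, -0.203, -0.001], [0.661, -0.206, -0.0], [0.658, -0.229, 0.002], [0.664, -0.173, 0.014], [0.667, -0.173, 0.015], [0.66, -0.175, 0.016], [0.669, -0.174, 0.017], [0.675, -0.184, 0.017]]
1 0.0 [[283. 333.]]
1 0.008 [[281. 321.]]
1 0.015 [[280. 310.]]
-1 0.0 [[399. 300.]]
-1 0.008 [[398. 288.]]
-1 0.015 [[397. 277.]]
```

servo_tool --deltas '[{"dx": 0, "dy": -0.02, "dz": 0.1, "ax": 0, "ay": 0, "az": 0, "hand": 56}, {"dx": 0, "dy": -0.02, "dz": 0.19, "ax": 0, "ay": 0, "az": 0, "hand": 56}, {"dx": 0, "dy": -0.02, "dz": 0.19, "ax": 0, "ay": 0, "az": 0, "hand": 56}, {"dx": 0.1, "dy": -0.02, "dz": 0.19, "ax": 0, "ay": 0, "az": 0, "hand": 56}, {"dx": 0.2, "dy": -0.02, "dz": 0.19, "ax": 0, "ay": 0, "az": 0, "hand": 56}, {"dx": 0.3, "dy": -0.02, "dz": 0.19, "ax": 0, "ay": 0, "az": 0, "hand": 56}, {"dx": 0.3, "dy": -0.02, "dz": 0.19, "ax": 0, "ay": 0, "az": 0, "hand": 56}, {"dx": 0.3, "dy": -0.02, "dz": 0.19, "ax": 0, "ay": 0, "az": 0, "hand": 56}]'

```text
clock: 12.08
tool_pos: [0.6839, -0.1493, -0.0069]
eef_rot: [0.488, 0.873, -0.0, 0.0]
contact_force: [-0.4, -0.3, -0.3]
opening: 0.632
```

```bash
cat >> car.py <<'E'
def toolpose(s):
    q=s['eef_rot']; from scipy.spatial.transform import Rotation as R
    M=R.from_quat(q).as_matrix(); return s['tool_pos'],np.arctan2(M[1,0],M[0,0]),M
def from_nest(x,y,th):
    c,s=np.cos(NEST[2]),np.sin(NEST[2]); return NEST[0]+x*c-y*s,NEST[1]+x*s+y*c,th+NEST[2]
def rows(s,P,path,off=.0695,lat=0.):
    """carrier world pose P estimated, tool at s; path: carrier poses in nest frame -> rows in tool units"""
    t,h,M=toolpose(s)
    for c in path:
        x,y,th=from_nest(*c)
        g=np.array([x-off*np.cos(th)+lat*np.sin(th),y-off*np.sin(th)-lat*np.cos(th)])
        w=np.r_[g,t[2]]-t; l=M.T@w; a=-(th-h)
        print({'dx':round(l[0]/.06,2),'dy':round(l[1]/.06,2),'az':round(np.rad2deg(a)/6,2)})
E
python3 - <<'E'
from car import *
s=r.get_state(); t,h,M=toolpose(s); print(t,np.rad2deg(h),s['contact_force'],s['opening'])
snap('wrist','w9'); p,d,cm=snap('side','d9'); snap('scene','s9')
c=cv2.resize(cv2.cvtColor(p[100:240,200:400],cv2.COLOR_RGB2BGR),None,fx=4,fy=4); cv2.imwrite('pics/d9c.png',cv2.convertScaleAbs(c,alpha=1.5))
for tt in ('s9','d9'):
    P,e,n=carrier(tt,(.646,-.083)); print(tt,P,np.round(e,4),n,np.round(to_nest(*P),4))
P=np.array([.6455,-.0845,np.deg2rad(121.5)]); rel=P[:2]-t[:2]; print('ahead',rel@[np.cos(h),np.sin(h)],'lat(tool y)',rel@[np.sin(h),-np.cos(h)])
E
```

```text
[ 0.68386011 -0.14927983 -0.00687574] 121.62370703453652 [-0.43237207 -0.25043111 -0.33815999] 0.6322622696610175
s9 [ 0.64606038 -0.08140328  2.14539304] [0.1137 0.0989] 1095 [-0.4151 -0.0224  0.3294]
d9 [ 0.64459367 -0.08257126  2.12332659] [0.1193 0.0994] 1364 [-0.4158 -0.0207  0.3073]
ahead 0.0752743518337597 lat(tool y) 0.0013025214888144469
```

View pics/d9c.png

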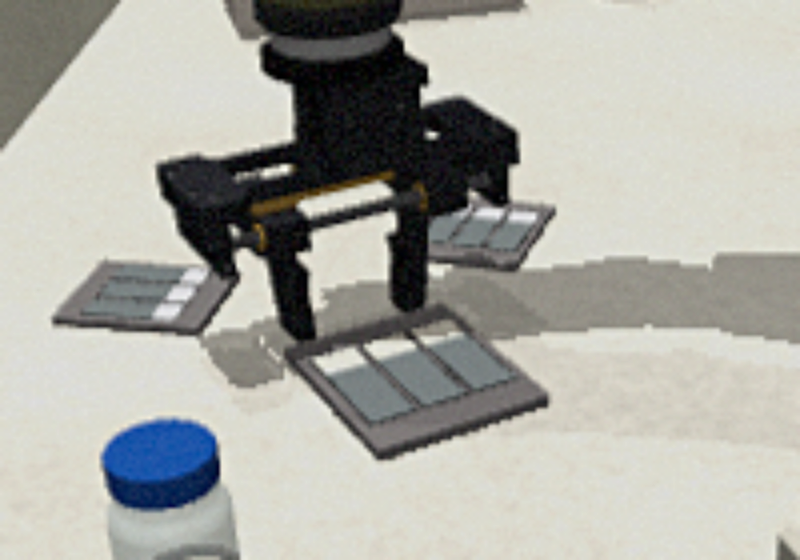

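View pics/w9.png

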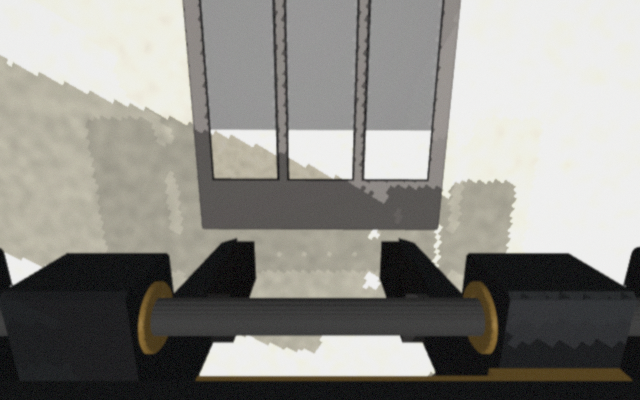

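```bash
python3 - <<'E'
from car import *
s=r.get_state()
R=.47; psi0=.304; x0,y0=-.4175,-.0215
path=[]
for k in range(1,11):
    S=.008*k; psi=psi0-S/R
    path.append((x0+R*(np.sin(psi0)-np.sin(psi)),y0+R*(np.cos(psi)-np.cos(psi0)),psi))
print(path[-1]); rows(s,None,[(x0,y0,psi0)]+path)
E
```

```text
(np.float64(-0.3395031722470878), np.float64(-0.0041489816904435005), 0.13378723404255316)
{'dx': np.float64(0.1), 'dy': np.float64(0.03), 'az': np.float64(0.02)}
{'dx': np.float64(0.24), 'dy': np.float64(0.01), 'az': np.float64(0.18)}
{'dx': np.float64(0.37), 'dy': np.float64(-0.0), 'az': np.float64(0.35)}
{'dx': np.float64(0.51), 'dy': np.float64(-0.02), 'az': np.float64(0.51)}
{'dx': np.float64(0.64), 'dy': np.float64(-0.03), 'az': np.float64(0.67)}
{'dx': np.float64(0.77), 'dy': np.float64(-0.04), 'az': np.float64(0.83)}
{'dx': np.float64(0.91), 'dy': np.float64(-0.05), 'az': np.float64(1.0)}
{'dx': np.float64(1.04), 'dy': np.float64(-0.05), 'az': np.float64(1.16)}
{'dx': np.float64(1.18), 'dy': np.float64(-0.05), 'az': np.float64(1.32)}
{'dx': np.float64(1.31), 'dy': np.float64(-0.05), 'az': np.float64(1.48)}
{'dx': np.float64(1.45), 'dy': np.float64(-0.05), 'az': np.float64(1.65)}
```

servo_tool --deltas '[{"dx": 0.1, "dy": 0.03, "dz": 0, "ax": 0, "ay": 0, "az": 0.02, "hand": 56}, {"dx": 0.24, "dy": 0.01, "dz": 0, "ax": 0, "ay": 0, "az": 0.18, "hand": 56}, {"dx": 0.37, "dy": 0, "dz": 0, "ax": 0, "ay": 0, "az": 0.35, "hand": 56}, {"dx": 0.51, "dy": -0.02, "dz": 0, "ax": 0, "ay": 0, "az": 0.51, "hand": 56}, {"dx": 0.64, "dy": -0.03, "dz": 0, "ax": 0, "ay": 0, "az": 0.67, "hand": 56}, {"dx": 0.77, "dy": -0.04, "dz": 0, "ax": 0, "ay": 0, "az": 0.83, "hand": 56}, {"dx": 0.91, "dy": -0.05, "dz": 0, "ax": 0, "ay": 0, "az": 1.0, "hand": 56}, {"dx": 1.04, "dy": -0.05, "dz": 0, "ax": 0, "ay": 0, "az": 1.16, "hand": 56}, {"dx": 1.18, "dy": -0.05, "dz": 0, "ax": 0, "ay": 0, "az": 1.32, "hand": 56}, {"dx": 1.18, "dy": -0.05, "dz": 0, "ax": 0, "ay": 0, "az": 1.32, "hand": 56}]'

```text
clock: 13.48
tool_pos: [0.6437, -0.089, -0.0069]
eef_rot: [0.546, 0.838, 0.0, -0.0]
contact_force: [0.0, -0.6, 1.0]
opening: 0.632
```

```bash
python3 - <<'E'
from car import *
s=r.get_state(); t,h,M=toolpose(s); print(t,np.rad2deg(h),s['contact_force'])
g=(t[0]+.07*np.cos(h),t[1]+.07*np.sin(h)); print('expected',np.round(to_nest(*g,h),4))
snap('wrist','w10'); p,d,cm=snap('side','d10'); snap('scene','s10')
c=cv2.resize(cv2.cvtColor(p[100:240,200:400],cv2.COLOR_RGB2BGR),None,fx=4,fy=4); cv2.imwrite('pics/d10c.png',cv2.convertScaleAbs(c,alpha=1.5))
for tt in ('s10','d10'):
    P,e,n=carrier(tt,g); print(tt,P,np.round(e,4),n,np.round(to_nest(*P),4))
E
```

```text
[ 0.64372757 -0.08904877 -0.00690837] 113.76848580964152 [ 0.02064699 -0.56442271  0.97296099]
expected [-0.3529 -0.0064  0.1696]
s10 [ 0.61463753 -0.02076957  1.99172575] [0.1133 0.1006] 1119 [-0.3486 -0.0066  0.1757]
d10 [ 0.61511618 -0.02484223  1.98637263] [0.1243 0.0991] 1682 [-0.3527 -0.0061  0.1704]
```

View pics/d10c.png

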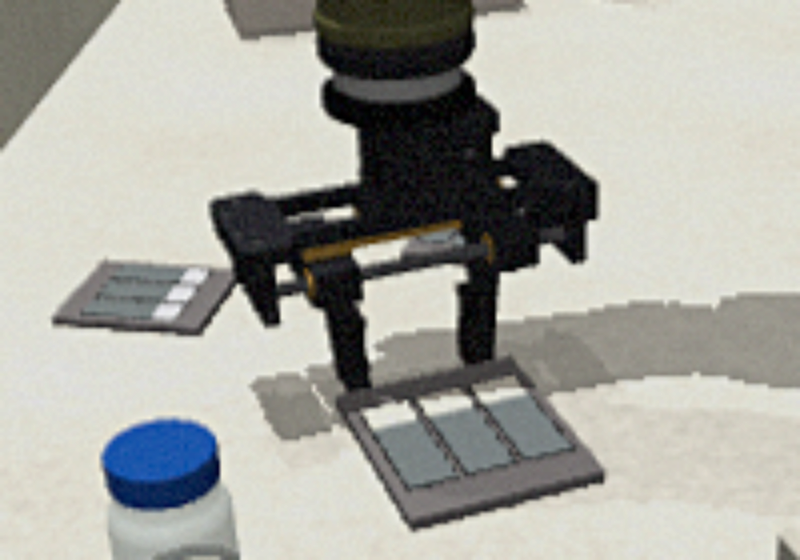

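View pics/w10.png

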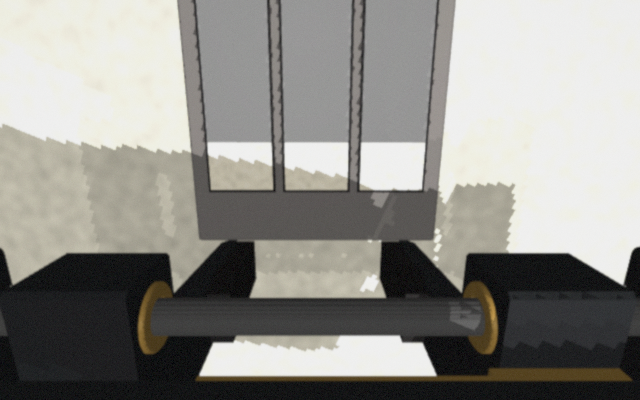

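```bash
python3 - <<'E'
from car import *
s=r.get_state()
R=.43; psi0=.170; x0,y0=-.352,-.0062
path=[]
for k in range(1,11):
    S=.008*k; psi=max(0,psi0-S/R); ex=max(0,S-R*psi0)
    path.append((x0+R*(np.sin(psi0)-np.sin(psi))+ex,y0+R*(np.cos(psi)-np.cos(psi0)),psi))
print(path[-1]); rows(s,None,[(x0,y0,psi0)]+path)
E
```

```text
(np.float64(-0.2723515899011917), np.float64(-1.4497711111269296e-06), 0)
{'dx': np.float64(0.05), 'dy': np.float64(0.0), 'az': np.float64(-0.02)}
{'dx': np.float64(0.18), 'dy': np.float64(-0.02), 'az': np.float64(0.16)}
{'dx': np.float64(0.32), 'dy': np.float64(-0.04), 'az': np.float64(0.34)}
{'dx': np.float64(0.45), 'dy': np.float64(-0.05), 'az': np.float64(0.52)}
{'dx': np.float64(0.59), 'dy': np.float64(-0.07), 'az': np.float64(0.69)}
{'dx': np.float64(0.72), 'dy': np.float64(-0.08), 'az': np.float64(0.87)}
{'dx': np.float64(0.85), 'dy': np.float64(-0.08), 'az': np.float64(1.05)}
{'dx': np.float64(0.99), 'dy': np.float64(-0.09), 'az': np.float64(1.23)}
{'dx': np.float64(1.12), 'dy': np.float64(-0.09), 'az': np.float64(1.41)}
{'dx': np.float64(1.26), 'dy': np.float64(-0.09), 'az': np.float64(1.58)}
{'dx': np.float64(1.39), 'dy': np.float64(-0.07), 'az': np.float64(1.61)}
```

servo_tool --deltas '[{"dx": 0.13, "dy": -0.01, "dz": 0, "ax": 0, "ay": 0, "az": 0.14, "hand": 56}, {"dx": 0.27, "dy": -0.03, "dz": 0, "ax": 0, "ay": 0, "az": 0.32, "hand": 56}, {"dx": 0.4, "dy": -0.05, "dz": 0, "ax": 0, "ay": 0, "az": 0.5, "hand": 56}, {"dx": 0.54, "dy": -0.06, "dz": 0, "ax": 0, "ay": 0, "az": 0.67, "hand": 56}, {"dx": 0.67, "dy": -0.07, "dz": 0, "ax": 0, "ay": 0, "az": 0.85, "hand": 56}, {"dx": 0.8, "dy": -0.08, "dz": 0, "ax": 0, "ay": 0, "az": 1.03, "hand": 56}, {"dx": 0.94, "dy": -0.08, "dz": 0, "ax": 0, "ay": 0, "az": 1.21, "hand": 56}, {"dx": 1.07, "dy": -0.08, "dz": 0, "ax": 0, "ay": 0, "az": 1.39, "hand": 56}, {"dx": 1.21, "dy": -0.08, "dz": 0, "ax": 0, "ay": 0, "az": 1.57, "hand": 56}, {"dx": 1.25, "dy": -0.08, "dz": 0, "ax": 0, "ay": 0, "az": 1.6, "hand": 56}]'

```text
clock: 14.88
tool_pos: [0.6093, -0.0226, -0.007]
eef_rot: [0.615, 0.789, 0.0, -0.0]
contact_force: [-0.2, 0.2, -0.4]
opening: 0.639
```

```bash
python3 - <<'E'
from car import *
s=r.get_state(); t,h,M=toolpose(s); print(t,np.rad2deg(h),s['contact_force'])
g=(t[0]+.07*np.cos(h),t[1]+.07*np.sin(h)); print('expected',np.round(to_nest(*g,h),4))
snap('wrist','w11'); p,d,cm=snap('side','d11'); p3,_,_=snap('scene','s11')
c=cv2.resize(cv2.cvtColor(p[150:350,220:470],cv2.COLOR_RGB2BGR),None,fx=3,fy=3); cv2.imwrite('pics/d11c.png',cv2.convertScaleAbs(c,alpha=1.5))
c=cv2.resize(cv2.cvtColor(p3[120:300,240:490],cv2.COLOR_RGB2BGR),None,fx=3,fy=3); cv2.imwrite('pics/s11c.png',cv2.convertScaleAbs(c,alpha=1.5))
for tt in ('s11','d11'):
    P,e,n=carrier(tt,g); print(tt,P,np.round(e,4),n,np.round(to_nest(*P),4))
E
```

```text
[ 0.6092874  -0.02260303 -0.0069687 ] 104.135355537114 [-0.20092094  0.206244   -0.42406048]
expected [-0.2791 -0.0009  0.0015]
s11 [0.59277564 0.05068501 1.87922347] [0.1067 0.1022] 949 [-0.274  -0.0027  0.0632]
d11 [0.59221281 0.04533557 1.8149449 ] [0.1223 0.0989] 2150 [-0.279  -0.0009 -0.0011]
```

View pics/d11c.png

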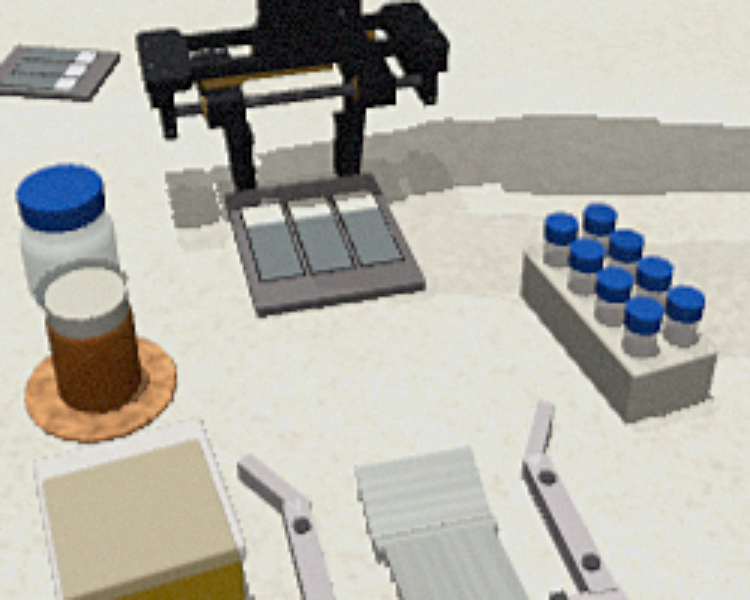

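View pics/w11.png

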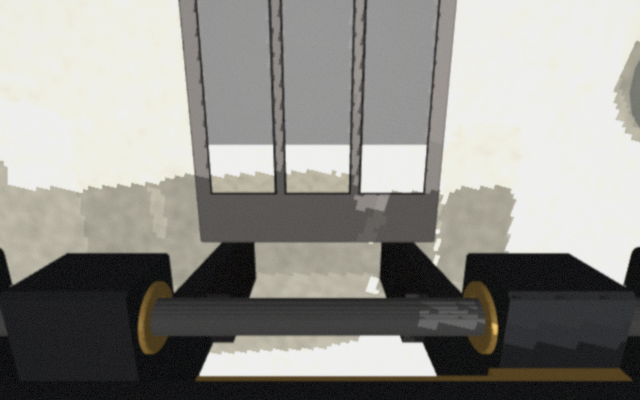

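View pics/s11c.png

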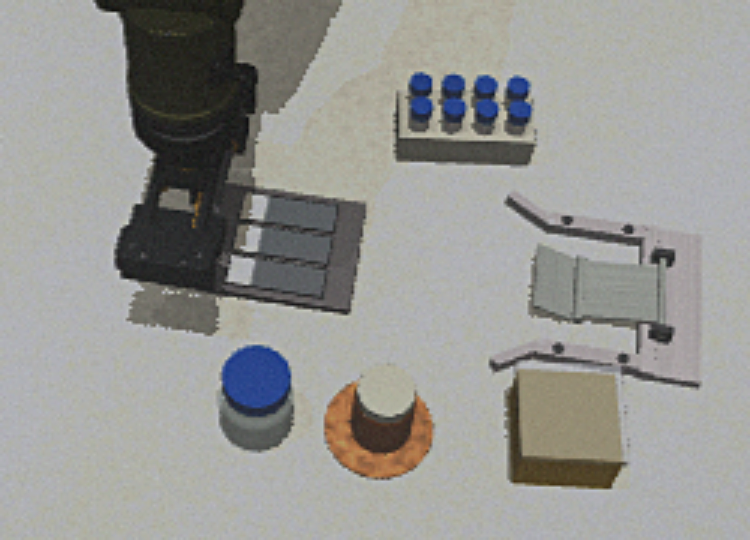

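servo_tool --deltas '[{"dx": 0.14, "dy": -0.003, "dz": 0, "ax": 0, "ay": 0, "az": 0.0, "hand": 56}, {"dx": 0.28, "dy": -0.006, "dz": 0, "ax": 0, "ay": 0, "az": 0.01, "hand": 56}, {"dx": 0.42, "dy": -0.008, "dz": 0, "ax": 0, "ay": 0, "az": 0.01, "hand": 56}, {"dx": 0.56, "dy": -0.01, "dz": 0, "ax": 0, "ay": 0, "az": 0.01, "hand": 56}, {"dx": 0.7, "dy": -0.013, "dz": 0, "ax": 0, "ay": 0, "az": 0.01, "hand": 56}, {"dx": 0.84, "dy": -0.016, "dz": 0, "ax": 0, "ay": 0, "az": 0.01, "hand": 56}, {"dx": 0.98, "dy": -0.018, "dz": 0, "ax": 0, "ay": 0, "az": 0.01, "hand": 56}, {"dx": 1.12, "dy": -0.02, "dz": 0, "ax": 0, "ay": 0, "az": 0.01, "hand": 56}, {"dx": 1.25, "dy": -0.02, "dz": 0, "ax": 0, "ay": 0, "az": 0.01, "hand": 56}, {"dx": 1.32, "dy": -0.02, "dz": 0, "ax": 0, "ay": 0, "az": 0.01, "hand": 56}]'

```text
clock: 16.27
tool_pos: [0.5889, 0.0537, -0.007]
eef_rot: [0.615, 0.788, 0.0, -0.0]
contact_force: [-0.7, -0.4, 0.7]
opening: 0.634
```

```bash
cat > chk.py <<'E'
from car import *
import sys
k=sys.argv[1]
s=r.get_state(); t,h,M=toolpose(s); print(t.round(4),np.rad2deg(h).round(2),s['contact_force'].round(1),s['clock'])
g=(t[0]+.07*np.cos(h),t[1]+.07*np.sin(h)); print('expected',np.round(to_nest(*g,h),4))
snap('wrist','w'+k); p,d,cm=snap('side','d'+k)
c=cv2.resize(cv2.cvtColor(p[190:400,240:490],cv2.COLOR_RGB2BGR),None,fx=2.8,fy=2.8); cv2.imwrite(f'pics/d{k}c.png',cv2.convertScaleAbs(c,alpha=1.5))
for tt in ('d'+k,):
    P,e,n=carrier(tt,g); print(tt,P,np.round(e,4),n,np.round(to_nest(*P),4))
E
python3 chk.py 12
```

```text
[ 0.5889  0.0537 -0.007 ] 104.08 [-0.7 -0.4  0.7] 16.275
expected [-0.2002  0.0003  0.0005]
d12 [0.57190293 0.122241   1.81903743] [0.122  0.0987] 2865 [-1.995e-01  1.000e-04  3.000e-03]
```

View pics/d12c.png

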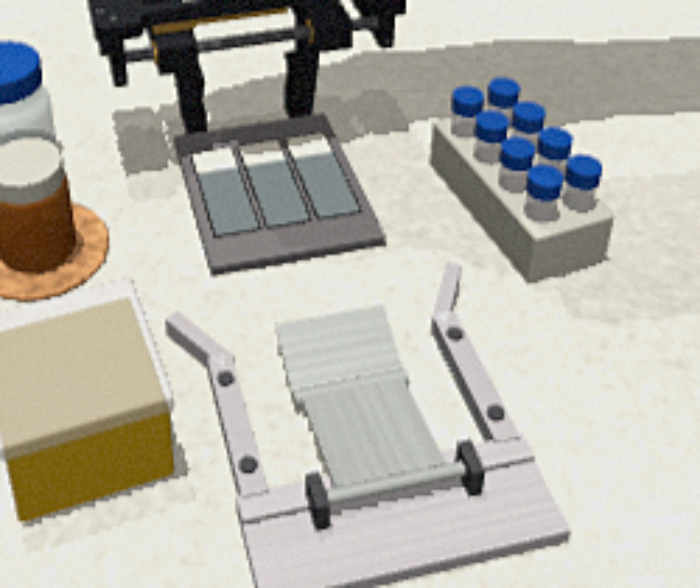

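View pics/w12.png

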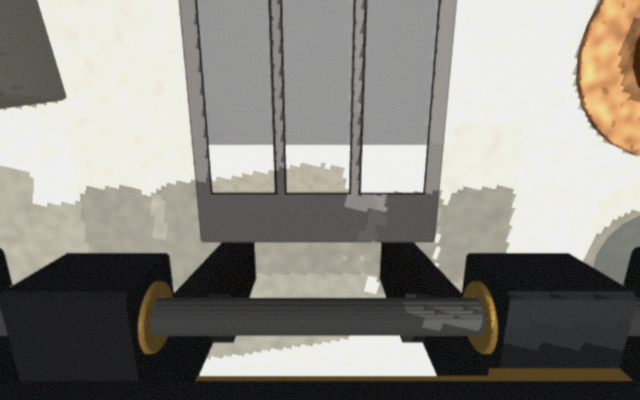

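servo_tool --deltas '[{"dx": 0.14, "dy": 0, "dz": 0, "ax": 0, "ay": 0, "az": 0, "hand": 56}, {"dx": 0.28, "dy": 0, "dz": 0, "ax": 0, "ay": 0, "az": 0, "hand": 56}, {"dx": 0.42, "dy": 0, "dz": 0, "ax": 0, "ay": 0, "az": 0, "hand": 56}, {"dx": 0.56, "dy": 0, "dz": 0, "ax": 0, "ay": 0, "az": 0, "hand": 56}, {"dx": 0.69, "dy": 0, "dz": 0, "ax": 0, "ay": 0, "az": 0, "hand": 56}, {"dx": 0.81, "dy": 0, "dz": 0, "ax": 0, "ay": 0, "az": 0, "hand": 56}, {"dx": 0.92, "dy": 0, "dz": 0, "ax": 0, "ay": 0, "az": 0, "hand": 56}, {"dx": 1.03, "dy": 0, "dz": 0, "ax": 0, "ay": 0, "az": 0, "hand": 56}, {"dx": 1.14, "dy": 0, "dz": 0, "ax": 0, "ay": 0, "az": 0, "hand": 56}, {"dx": 1.22, "dy": 0, "dz": 0, "ax": 0, "ay": 0, "az": 0, "hand": 56}]'

```text
clock: 17.62
tool_pos: [0.5712, 0.1244, -0.007]
eef_rot: [0.615, 0.788, 0.0, -0.0]
contact_force: [-0.1, -1.3, -0.5]
opening: 0.636
```

```bash
python3 chk.py 13
```

```text
[ 0.5712  0.1244 -0.007 ] 104.06 [-0.1 -1.3 -0.5] 17.625
expected [-1.272e-01  3.000e-04  1.000e-04]
d13 [0.55396424 0.19278657 1.81989472] [0.1218 0.0995] 3309 [-0.1267  0.0004  0.0039]
```

View pics/d13c.png

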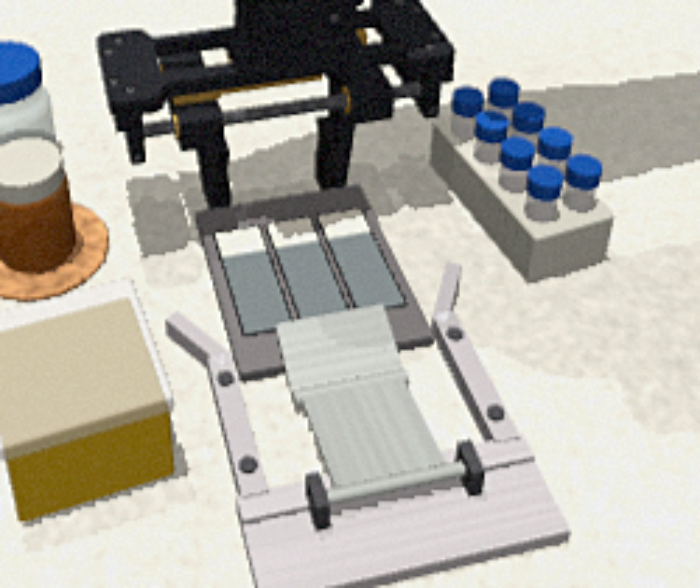

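View pics/w13.png

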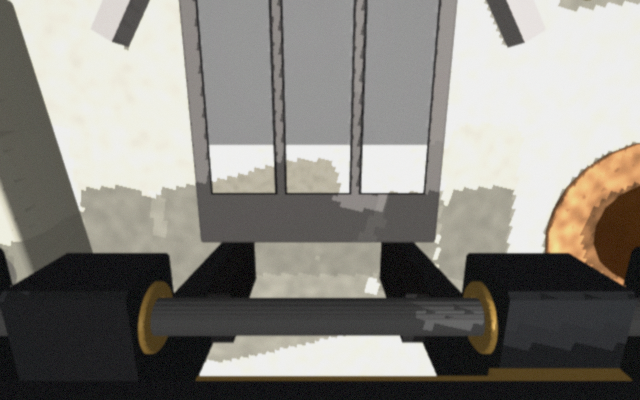

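```bash
python3 - <<'E'
from car import *
p,d,cm=load('d13'); C=cloud(d,cm)
for (u,v) in ((428,105),(138,152),(428,90),(466,95),(490,120)):
    U,V=240+u/2.8,190+v/2.8; P=C[int(V),int(U)]; print((u,v),P.round(3),np.round(to_nest(P[0],P[1],0)[:2],3),p[int(V),int(U)])
k=(d>0)&(p[...,2]>90)&(p[...,0]<60); q=C[k&(abs(C[...,0]-.435)<.06)]; print('caps z max',np.percentile(q[:,2],[50,95,99]))
X=(q[:,0]-NEST[0]);Y=q[:,1]-NEST[1]; c,s=np.cos(NEST[2]),np.sin(NEST[2]); print('nest y min',np.percentile(-X*s+Y*c,[1,50]), 'x',np.percentile(X*c+Y*s,[1,99]))
m=(d>0)&(p.max(-1)<50)&(C[...,2]>.03)&(C[...,2]<.2)
X=C[...,0]-NEST[0];Y=C[...,1]-NEST[1]; yn=-X*s+Y*c
mm=m&(abs(yn)>.06); print('body low z',np.sort(C[mm][:,2])[:10])
E
```

```text
(428, 105) [0.486 0.139 0.076] [-0.163  0.079] [19 13 24]
(138, 152) [0.641 0.179 0.075] [-0.161 -0.08 ] [11 15 18]
(428, 90) [0.487 0.138 0.085] [-0.163  0.079] [21 22 20]
(466, 95) [0.459 0.106 0.06 ] [-0.188  0.114] [17 43 83]
(490, 120) [0.449 0.131 0.06 ] [-0.161  0.118] [ 0 33 78]
caps z max [0.05977073 0.0608368  0.06115331]
nest y min [0.11061293 0.12873647] x [-0.16849947 -0.10163057]
body low z [0.03002962 0.03005305 0.03007156 0.03015128 0.03021755 0.03028185
 0.03030677 0.03034404 0.03036655 0.0303687 ]
```

servo_tool --deltas '[{"dx": 0.1, "dy": -0.003, "dz": 0, "ax": 0, "ay": 0, "az": 0, "hand": 56}, {"dx": 0.2, "dy": -0.005, "dz": 0, "ax": 0, "ay": 0, "az": 0, "hand": 56}, {"dx": 0.3, "dy": -0.005, "dz": 0, "ax": 0, "ay": 0, "az": 0, "hand": 56}, {"dx": 0.4, "dy": -0.005, "dz": 0, "ax": 0, "ay": 0, "az": 0, "hand": 56}, {"dx": 0.5, "dy": -0.005, "dz": 0, "ax": 0, "ay": 0, "az": 0, "hand": 56}, {"dx": 0.6, "dy": -0.005, "dz": 0, "ax": 0, "ay": 0, "az": 0, "hand": 56}, {"dx": 0.7, "dy": -0.005, "dz": 0, "ax": 0, "ay": 0, "az": 0, "hand": 56}, {"dx": 0.8, "dy": -0.005, "dz": 0, "ax": 0, "ay": 0, "az": 0, "hand": 56}, {"dx": 0.88, "dy": -0.005, "dz": 0, "ax": 0, "ay": 0, "az": 0, "hand": 56}, {"dx": 0.95, "dy": -0.005, "dz": 0, "ax": 0, "ay": 0, "az": 0, "hand": 56}]'

```text
clock: 18.98
tool_pos: [0.5577, 0.1761, -0.0069]
eef_rot: [0.616, 0.788, -0.002, 0.001]
contact_force: [1.0, -5.8, 0.2]
opening: 0.632
```

```bash
python3 chk.py 14
```

```text
[ 0.5577  0.1761 -0.0069] 103.91 [ 1.  -5.8  0.2] 18.975
expected [-0.0738  0.0007 -0.0025]
d14 [0.54069991 0.24465674 1.81398836] [0.1214 0.0995] 2810 [-0.0732  0.0007 -0.002 ]
```

View pics/d14c.png

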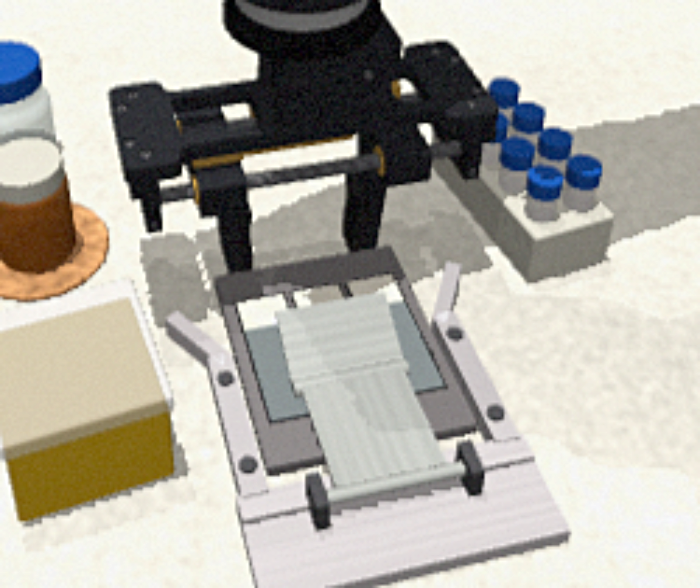

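View pics/w14.png

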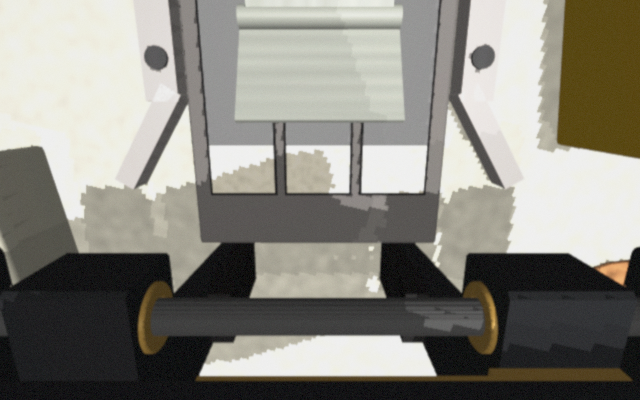

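servo_tool --deltas '[{"dx": 0.04, "dy": 0, "dz": 0, "ax": 0, "ay": 0, "az": 0, "hand": 56}, {"dx": 0.09, "dy": 0, "dz": 0, "ax": 0, "ay": 0, "az": 0, "hand": 56}, {"dx": 0.13, "dy": 0, "dz": 0, "ax": 0, "ay": 0, "az": 0, "hand": 56}, {"dx": 0.17, "dy": 0, "dz": 0, "ax": 0, "ay": 0, "az": 0, "hand": 56}, {"dx": 0.2, "dy": 0, "dz": 0, "ax": 0, "ay": 0, "az": 0, "hand": 56}, {"dx": 0.2, "dy": 0, "dz": 0, "ax": 0, "ay": 0, "az": 0, "hand": 56}]'

```text
clock: 19.82
tool_pos: [0.5546, 0.1883, -0.0069]
eef_rot: [0.616, 0.788, -0.001, 0.001]
contact_force: [1.3, -5.6, 0.4]
opening: 0.635
```

servo_tool --deltas '[{"dx": 0.03, "dy": 0, "dz": 0, "ax": 0, "ay": 0, "az": 0, "hand": 56}, {"dx": 0.06, "dy": 0, "dz": 0, "ax": 0, "ay": 0, "az": 0, "hand": 56}, {"dx": 0.06, "dy": 0, "dz": 0, "ax": 0, "ay": 0, "az": 0, "hand": 56}, {"dx": 0.06, "dy": 0, "dz": 0, "ax": 0, "ay": 0, "az": 0, "hand": 56}]'

```text
clock: 20.32
tool_pos: [0.5545, 0.189, -0.0069]
eef_rot: [0.617, 0.787, -0.002, 0.002]
contact_force: [2.9, -9.5, 1.5]
opening: 0.633
```

```bash
python3 chk.py 15
```

```text
[ 0.5545  0.189  -0.0069] 103.85 [ 2.9 -9.5  1.5] 20.325
expected [-0.0606  0.0006 -0.0035]
d15 [0.5377914  0.2565245  1.82063619] [0.1218 0.0995] 2686 [-0.0609  0.0006  0.0046]
```

View pics/d15c.png

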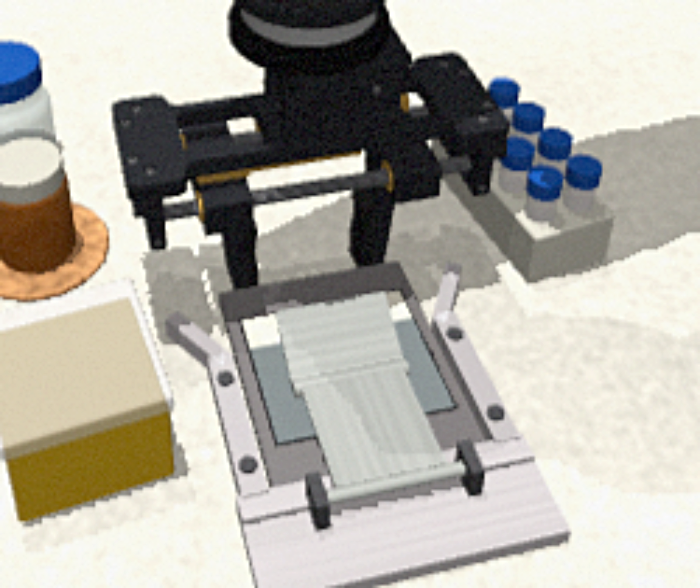

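servo_tool --deltas '[{"dx": 0.03, "dy": 0, "dz": 0, "ax": 0, "ay": 0, "az": 0, "hand": 56}, {"dx": 0.06, "dy": 0, "dz": 0, "ax": 0, "ay": 0, "az": 0, "hand": 56}, {"dx": 0.09, "dy": 0, "dz": 0, "ax": 0, "ay": 0, "az": 0, "hand": 56}, {"dx": 0.09, "dy": 0, "dz": 0, "ax": 0, "ay": 0, "az": 0, "hand": 56}, {"dx": 0.09, "dy": 0, "dz": 0, "ax": 0, "ay": 0, "az": 0, "hand": 56}]'

```text
clock: 21.05
tool_pos: [0.5544, 0.189, -0.0068]
eef_rot: [0.618, 0.786, -0.005, 0.005]
contact_force: [5.0, -17.3, 3.0]
opening: 0.633
```

The force climbed from 9.5 to 17 N with no further travel, so the carrier is against the stop. I'll back straight out, then lift and inspect.

servo_tool --deltas '[{"dx": -0.1, "dy": 0, "dz": 0, "ax": 0, "ay": 0, "az": 0, "hand": 56}, {"dx": -0.25, "dy": 0, "dz": 0, "ax": 0, "ay": 0, "az": 0, "hand": 56}, {"dx": -0.5, "dy": 0, "dz": 0, "ax": 0, "ay": 0, "az": 0, "hand": 56}, {"dx": -0.8, "dy": 0, "dz": -0.1, "ax": 0, "ay": 0, "az": 0, "hand": 56}, {"dx": -0.9, "dy": 0, "dz": -0.6, "ax": 0, "ay": 0, "az": 0, "hand": 56}, {"dx": -0.9, "dy": 0, "dz": -1.3, "ax": 0, "ay": 0, "az": 0, "hand": 56}, {"dx": -0.9, "dy": 0, "dz": -2.1, "ax": 0, "ay": 0, "az": 0, "hand": 56}, {"dx": -0.9, "dy": 0, "dz": -2.8, "ax": 0, "ay": 0, "az": 0, "hand": 56}, {"dx": -0.9, "dy": 0, "dz": -2.8, "ax": 0, "ay": 0, "az": 0, "hand": 56}, {"dx": -0.9, "dy": 0, "dz": -2.8, "ax": 0, "ay": 0, "az": 0, "hand": 56}]'

```text
clock: 22.3
tool_pos: [0.5648, 0.1462, 0.1608]
eef_rot: [0.616, 0.788, -0.0, -0.0]
contact_force: [-0.2, -0.1, -0.1]
opening: 0.631
```

```bash
python3 - <<'E'
from car import *
s=r.get_state(); print(s['tool_pos'],s['contact_force'].round(1),s['clock'])
p1,d1,c1=snap('wrist','w16'); p,d,cm=snap('side','d16'); p3,_,_=snap('scene','s16')
c=cv2.resize(cv2.cvtColor(p[190:400,220:470],cv2.COLOR_RGB2BGR),None,fx=2.8,fy=2.8); cv2.imwrite('pics/d16c.png',cv2.convertScaleAbs(c,alpha=1.5))
for t in ('w16','d16'):
    P,e,n=carrier(t,from_nest(-.06,0,0)[:2]); print(t,np.round(e,4),n,np.round(to_nest(*P),4))
    pp,dd,cc=load(t); C=cloud(dd,cc); X=C[...,0]-NEST[0];Y=C[...,1]-NEST[1]; co,si=np.cos(NEST[2]),np.sin(NEST[2]); xn=X*co+Y*si; yn=-X*si+Y*co
    # trailing edge & carrier flatness, away from clip
    k=(dd>0)&(abs(yn)<.047)&(xn<-.09)&(xn>-.14)&(C[...,2]>.0055)&(C[...,2]<.012); print(' trailing x',np.percentile(xn[k],[.5,2]),'z',np.median(C[...,2][k]))
    k2=(dd>0)&(abs(yn)>.032)&(abs(yn)<.047)&(xn<-.008)&(xn>-.03); print(' front z',np.median(C[...,2][k2]),k2.sum())
    k3=(dd>0)&(abs(yn)<.02)&(xn<-.078)&(xn>-.083); print(' lip z',np.percentile(C[...,2][k3],[10,50,90]))
    for sg in (1,-1):
        k4=k&(sg*yn>.02)&(sg*yn<.045); print('   trailing',sg,np.percentile(xn[k4],2))
        k5=(dd>0)&(xn<-.085)&(xn>-.115)&(C[...,2]>.006)&(C[...,2]<.0095)&(sg*yn>.03)&(sg*yn<.0515); print('   side edge',sg,np.percentile(sg*yn[k5],98))
print(__import__('fitnest').fit('w16')[0], __import__('fitnest').fit('w16')[4])
# jar
C=cloud(d,cm); m=(abs(C[...,0]-.704)<.04)&(abs(C[...,1]-.173)<.04)&(C[...,2]>.055)&(C[...,2]<.075)&(d>0)
q=C[m]; print('jar cap',cv2.minEnclosingCircle((q[:,:2]*1000).astype(np.float32)),np.median(q[:,2]))
E
```

```text
[0.56480771 0.14622063 0.16076066] [-0.2 -0.1 -0.1] 22.3
w16 [0.0992 0.0904] 9595 [-7.5300e-02  5.0000e-04 -1.5713e+00]
 trailing x [-0.12050795 -0.12044191] z 0.007686474619614414
 front z 0.006716190601009309 11
 lip z [0.00795514 0.0265459  0.02786081]
   trailing 1 -0.12045216152405998
   side edge 1 0.0498677072341714
   trailing -1 -0.12043560299404232
   side edge -1 0.04889121291771824
d16 [0.117  0.0995] 2626 [-0.0611  0.0006  0.0074]
 trailing x [-0.11987034 -0.11903896] z 0.007965012543337868
 front z 0.008031209704029041 353
 lip z [0.02587081 0.02686927 0.02842601]
   trailing 1 -0.11974378038967963
   side edge 1 0.05002177922556439
   trailing -1 -0.11882008172189955
   side edge -1 0.04878830813987372
[0.52374494 0.31618565 1.81250131] None
jar cap ((703.8814086914062, 173.5462646484375), 21.079540252685547) 0.06475948132403211
```

View pics/d16c.png

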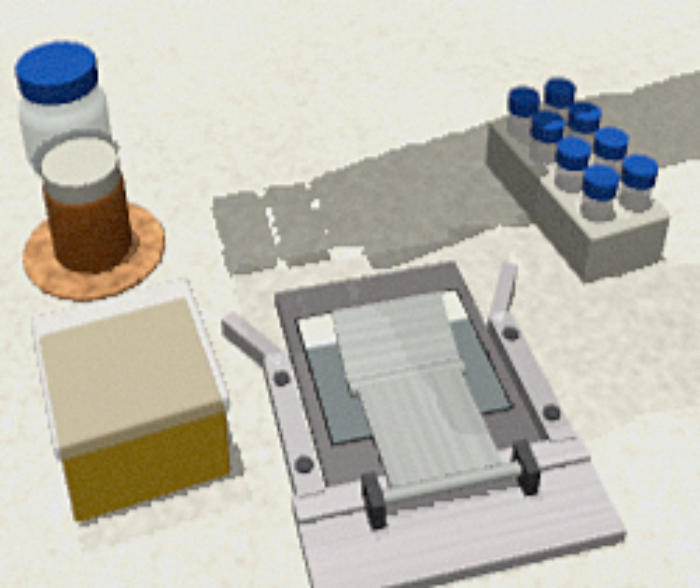

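View pics/w16.png

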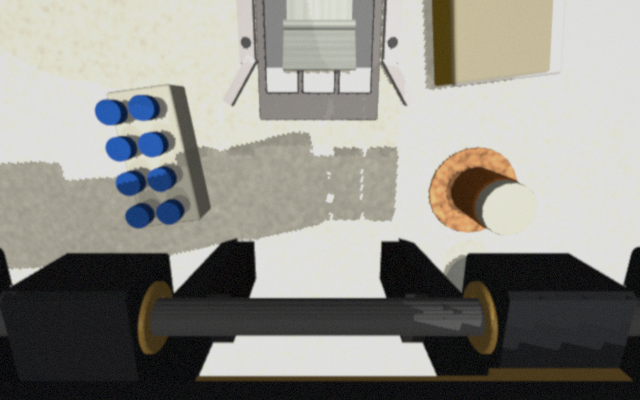

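```bash
python3 - <<'E'
from plant import r
print(abs(r.get_state()['qd']).max()); print(r.finish_job())
E
```

```text
0.004131319927810421
the job is handed in; nothing more can be done
None
```

The jar is on the coaster and the carrier is home in the nest under the clip. I handed the job in at about 22.5 s of the 64 s allowed; no verdict is reported.

**Jar:** it stands upright and released, about 1 mm from the coaster's middle, with its cap top at 65 mm (62 mm jar plus 3 mm coaster).

**Carrier:** I used the 120 x 100 mm one; the two look-alikes measured about 92 x 75 mm. I pushed it flat along the bench with two fingers on its rear edge.
- **Against the stop:** the pushing force rose from 5.6 to 17 N and it went no further. Its rear edge then measured 119–120.5 mm before the stop face (120 mm is flush).
- **Straight and centred:** it is about 0.5 mm off the centre line and under 0.01 rad off straight. Its top is at about 8 mm front and back, so it lies flat.

**Clip:** its lead-in lip now stands at about 27 mm instead of 18 mm, so it is lifted and resting on the carrier. The fingers stayed behind the carrier's rear edge while pushing, clear of the clip. The tip box, rack and bottle look unmoved in the pictures, though I did not re-measure them.

**Disagreements:**
- **Fingertip position:** the fingertips are about 9 mm behind the reported TCP, not 25 mm ahead as described. My first grasp therefore closed on the cap and shoulder of the jar. I opened without disturbing the jar, went lower and regrasped, and used the measured offset from then on.
- **Poor rectangle fit:** the last wrist-camera fit of the whole carrier was wrong because the clip and the picture edge cut it off. I relied on the edge measurements and the side camera instead.

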